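# Row up lacquered lotus buds and click them under the curing lamp

### The job

Lay the flat brush, which is in the way, flat in the blue dish, and turn the turntable by its post until it clicks in with its rail lane in line with the entry guides. Slide every freshly lacquered lotus bud on the table, upright and in single file, through the guides into the lane until all stand fully on the turntable, never lifting or toppling one. Then turn the turntable one quarter-turn click (either way) so that the row stands lengthwise in front of the curing lamp, leave it clicked in, and disturb nothing else on the table.

Things in the scene. Friction and masses are not known exactly. Their poses are not given: they have to be found in the camera images.
- station: curing station fixed on the table: turntable, entry guides, curing lamp. Origin on the table top at the turntable's axis, z up. Station +y points from the axis to the entry guides, -y to the lamp. A small spring-roller bracket, 16 mm high, stands at the disc's rim midway between station -x and -y, reaching 195 mm from the axis
- lamp (a point): middle of the curing lamp, a grey bar 300 mm long along station x and 45 mm deep, z 110 to 173 mm, 275 mm from the turntable axis along station -y, on two legs and a 300 x 90 mm foot. Axes as the station's
- entry (a point): point on the table 235 mm from the turntable axis along station +y, on the centre line, just outside the entry guides (axes as the station's). The guides are fixed dark steel strips 13 mm high: 65 mm apart from 146 to 162 mm from the axis, then flaring to 106 mm apart at 225 mm
- turntable (a joint): angle of the turntable in rad, growing anticlockwise seen from above. At 0 the lane's mouth faces the entry guides; spring-roller clicks at 0 and +-1.571 (lane lengthwise along the lamp); turns freely between clicks; range +-2.2. It settles by itself when released within 0.03 rad of a click and then holds against about 5 N at the post
- lane (a point): centre of the lane on the turntable's axis. The turntable is a dark sheet-metal disc 280 mm across, top 1.2 mm above the table. Axes turn with it: +y to the lane's open mouth, -y to its end stop (inner face y = -118 mm). Rails 13 mm high along y from -131 to +131 mm, inner faces at x = +-31 mm. Four touching buds take 224 mm
- post (a point): point 65 mm above the table on the axis of the turntable's upright round wooden handle post, 20 mm diameter, top at z = 75 mm; it stands on the disc 115 mm from the turntable's axis on the lane's +x side and turns with the disc
- bud1: lotus bud of turned, lacquered wood, 130 g, 60 mm high: a bare round base disc 56 mm in diameter and 18 mm thick (lower edge bevelled 2 mm), above it a narrow neck (about 30 mm) and a pointed bud of at most 42 mm diameter; origin at the centre of the underside, z up; may be absent (None)
- bud2: lotus bud of turned, lacquered wood, 130 g, 60 mm high: a bare round base disc 56 mm in diameter and 18 mm thick (lower edge bevelled 2 mm), above it a narrow neck (about 30 mm) and a pointed bud of at most 42 mm diameter; origin at the centre of the underside, z up; may be absent (None)
- bud3: lotus bud of turned, lacquered wood, 130 g, 60 mm high: a bare round base disc 56 mm in diameter and 18 mm thick (lower edge bevelled 2 mm), above it a narrow neck (about 30 mm) and a pointed bud of at most 42 mm diameter; origin at the centre of the underside, z up; may be absent (None)
- bud4: lotus bud of turned, lacquered wood, 130 g, 60 mm high: a bare round base disc 56 mm in diameter and 18 mm thick (lower edge bevelled 2 mm), above it a narrow neck (about 30 mm) and a pointed bud of at most 42 mm diameter; origin at the centre of the underside, z up; may be absent (None)
- brush: flat hog-bristle brush lying flat, 60 g, 173 mm long, 11 mm thick: bamboo handle 16 mm wide from x = -92 to +11 mm, ferrule 34 mm wide from +11 to +41 mm, bristles 35 mm wide to x = +81 mm; origin on the underside, close to its centre of mass; x towards the bristles, z up
- dish: blue glazed oblong dish, 235 mm (its x) by 88 mm (its y), 18 mm high, walls and floor 5 mm (inside 225 x 78 mm), 700 g, loose; origin at the centre of its underside, z up
- phoenix: gilded phoenix head on a 100 x 70 mm wood base, 160 mm high, bystander, not to be disturbed; origin at the centre of its underside
- hull: vermilion boat hull, 330 mm long (its x), 90 mm wide, 75 mm high, bystander, not to be disturbed; origin at the centre of its underside
- tin1: small lacquer tin, 66 mm diameter, 65 mm high, bystander, not to be disturbed; origin at the centre of its underside
- tin2: larger lacquer tin, 86 mm diameter, 85 mm high, bystander, not to be disturbed; origin at the centre of its underside
- bowl: white bowl, 80 mm rim, 40 mm high, bystander, not to be disturbed; origin at the centre of its underside
- mallet: hammer with a wooden handle, lying flat, bystander, not to be disturbed; origin at the centre of its underside
Things that resemble listed ones, but are neither listed nor needed, are in the scene too. Leave any black look-alike of the bud2 alone.

How it is judged:
By the outcome, as a careful person would: the job done as asked, in the order asked, and still so for the second after the job is handed in, with the robot touching nothing.
Of bud1, bud2, bud3, bud4 only 3 to 4 are there at a start; the rules pass over those that are not, and their reading is None.
At some moment in a run one of bud1, bud2, bud3, bud4, brush may be knocked a few centimetres aside while the robot is not near it.
Once in a run the grip may slacken for a moment while it holds something.
It also fails if it takes over 210 s, if anything falls off the work surface, if the arm or the gripper's body presses on something with over 40 N, if the wrist force passes 120 N, or if a joint passes its speed limit or range.

### The arm

A 6-joint arm with a two-finger parallel gripper is mounted at the origin on the work surface. World frame = base frame: x ahead of the robot, y to its left, z up, the work surface at z = 0. Lengths are in mm, angles in rad, forces in N, time in s.
With the tool pointing down it reaches from about 300 to 750 mm from the base axis. Payload 8.5 kg.
Tool frame: the origin (TCP) lies at the very end of the fingers, on their centre line; the grasp point (between the pads) lies 19 mm behind it; z points along the fingers, y is the line along which they close (so a half turn about z gives the same grasp; the last joint's range is limited). The gripper opens to 88 mm and grips with 3 to 60 N. Pads are 18 mm wide; open, the fingers measure 123 mm over their backs; the gripper's body (75 mm by 187 mm) begins 45 mm behind the grasp point.
Start: joints at [-1.465, 0.381, 1.297, -0, 1.464, -0.215], TCP at [173.423, -521.924, 208.448] pointing down, gripper open.
Joint ranges: [-3.11, 3.11], [-0.89, 2.33], [0.22, 2.48], [-1.42, 4.56], [0.17, 2.85], [-2.88, 2.88]. Speed limits (rad/s): [2.39, 2.39, 3.14, 3.14, 3.14, 3.14].

### API

Orientations are given as a rotation vector (axis times angle).
In Python, from bench import robot gives the robot as it stands. The module is installed in compiled form; this text tells all that it offers.
- The arm moves only by the shell command python3 -m jog 'ROWS' [FORCE]. ROWS is a JSON object of lists of equal length, an entry for each row: "fingers": the gripper command: -1 is fully open, 1 is shut, values between are in proportion; "slide": the shift along the tool's x, y, z in cm, a list of three; "delta_rot": the turn, a rotation vector about the tool's x, y, z in rad, a list of three. In form: {"fingers": [fingers, ...], "slide": [[dx, dy, dz], ...], "delta_rot": [[rx, ry, rz], ...]}. A call has 1 to 20 rows; each row is the pose to reach, as a shift and turn from the pose commanded when the call began, along the tool's axes at that moment; what a row does not reach only later rows make up. A row lasts 1/10 s, in which the tool goes at most 50 mm and 8.59 degrees, less where a joint would pass 70% of its speed; a pose out of reach is approached as far as the arm can. A call with a gripper value outside its range is refused whole. The fingers move at their own pace and stop on an object; FORCE is the grip in N (left out, the last holds). Time passes only in rows, so rows that repeat a pose let the fingers close. It gives the time, the measured TCP pose, the force, the opening and the grip force at its end, in the units of the state.
- robot.read_state(): the state, without advancing time (a new reading comes with each control period).
- robot.snapshot(name): name is "scene" or "top" or "wrist"; returns (picture, depth): 384x512x3 uint8, red, green, blue; 384x512 float32, mm along the optical axis (not along the pixel's ray), 0 where there is no reading.
- robot.camera_info(name): a dict with "mtx" (3x3 intrinsics, pixels), "T" (4x4, takes a point from camera to world coordinates). Camera axes: x right, y down, z forward; pixel columns grow to the right and rows downward; lengths in mm; the calibration is good to about 2 mm. The wrist camera is an equidistant fisheye: a pixel r from the principal point sees the ray r / f radians off the axis. A picture is of the moment at which its call begins: read the wrist's pose just before it. camera_info takes no time and is no camera call; for the wrist camera it gives the pose at the moment of the call.
- robot.sign_off(): hands the job in; it is judged then, once.
The state is a dict: "time": time; "joints": joint angles; "joint_vel": joint speeds; "joint_efforts": joint torques, N m; "position": TCP position; "orientation": TCP orientation; "force": force on the tool from outside, world axes, zero at the start; "torque": the same for the moment, N m; "grip_width": finger opening in mm; "gripper_force": force on a finger pad.
Only numpy, scipy, OpenCV 4.12 (cv2) and the standard library are available. Lean on these libraries where they do the work, as an engineer would, in place of code of your own. Each camera call takes 0.05 s, during which the arm holds its last target. There are 200 camera calls.

## Working session

There is one attempt and no reset: what is moved stays moved. The work goes in short steps, Python scripts to look and compute and a shell command to move; the robot and the scene stay as the last step left them, time stands still between calls to the robot, and variables do not carry over. Pictures are saved under pics/ and viewed, at most 14 in all, crops included, and the job is handed in when it is done.

```bash
mkdir -p pics
cat > h.py <<'E'
import numpy as np, cv2
from bench import robot
from scipy.spatial.transform import Rotation as R
def snap(n,name=None):
    inf=robot.camera_info(n); p,d=robot.snapshot(n)
    if name: cv2.imwrite('pics/'+name+'.png',p[:,:,::-1])
    return p,d,inf
def ray(inf,u,v,fish=False):
    K=inf['mtx'];T=inf['T'];x=(u-K[0,2])/K[0,0];y=(v-K[1,2])/K[1,1]
    if fish:
        r=np.hypot(x,y)+1e-9; d=np.array([x/r*np.sin(r),y/r*np.sin(r),np.cos(r)])
    else: d=np.array([x,y,1.])
    return T[:3,3],T[:3,:3]@d
def onz(inf,u,v,z,fish=False):
    o,d=ray(inf,u,v,fish); return (o+d*(z-o[2])/d[2])[:2]
def proj(inf,P):
    K=inf['mtx'];T=inf['T'];q=T[:3,:3].T@(np.array(P,float)-T[:3,3]);return K[0,0]*q[0]/q[2]+K[0,2],K[1,1]*q[1]/q[2]+K[1,2]
def cloud(d,inf):
    K=inf['mtx'];T=inf['T'];v,u=np.indices(d.shape)
    P=np.stack([(u-K[0,2])/K[0,0]*d,(v-K[1,2])/K[1,1]*d,d],-1)
    return P@T[:3,:3].T+T[:3,3]
E
python3 - <<'E'
from h import *
for n in('top','scene'):
    p,d,i=snap(n,n+'0'); print(n,i['mtx'].round(1).tolist(),i['T'].round(3).tolist())
    np.savez('/tmp/'+n,p=p,d=d)
print(robot.read_state())
E
```

```text
top [[471.5, 0.0, 266.1], [0.0, 471.5, 193.4], [0.0, 0.0, 1.0]] [[-0.017, -0.992, 0.129, 358.97], [-1.0, 0.019, 0.016, 40.087], [-0.018, -0.128, -0.992, 1774.649], [0.0, 0.0, 0.0, 1.0]]
scene [[376.3, 0.0, 256.8], [0.0, 376.3, 185.6], [0.0, 0.0, 1.0]] [[-0.153, 0.801, -0.579, 1241.56], [0.988, 0.122, -0.092, 168.333], [-0.003, -0.587, -0.81, 1033.657], [0.0, 0.0, 0.0, 1.0]]
{'time': 0.1, 'joints': array([-1.46531731e+00,  3.81118086e-01,  1.29813715e+00, -2.39363607e-05,
        1.46360355e+00, -2.15322412e-01]), 'joint_vel': array([-0.00012059, -0.00199324, -0.0002882 , -0.00063653, -0.00029661,
        0.00110694]), 'joint_efforts': array([ 4.67499514e-03, -4.38649571e+01, -2.24908590e+01,  7.15198461e-02,
        3.42211593e-02, -6.98393978e-05]), 'position': array([ 173.37898959, -521.65860633,  207.92132428]), 'orientation': array([-3.10001524e+00, -5.01557545e-01, -7.18219455e-05]), 'force': array([ 0.42013502, -0.5456813 , -0.77769003]), 'torque': array([-0.0330603 ,  0.03748796,  0.0122661 ]), 'gripper_force': 0.0, 'grip_width': 88.14182924866324}
```

View pics/top0.png

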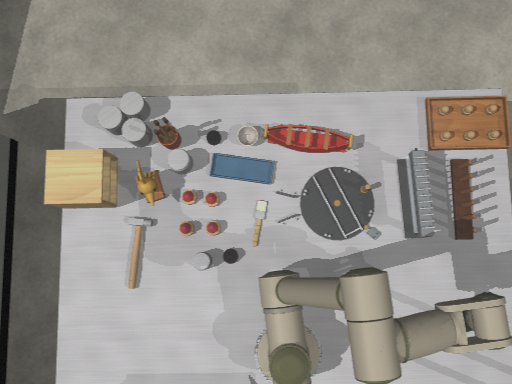

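View pics/scene0.png

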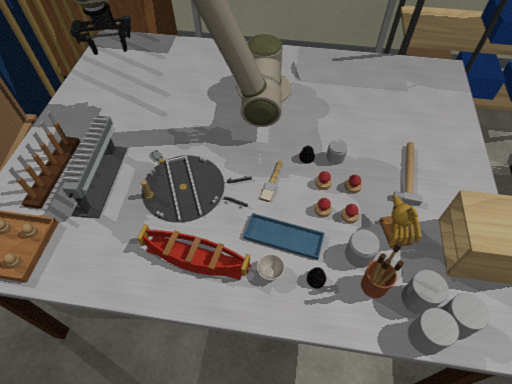

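Top view: turntable near (337,203), post (367,188), guides (288,205), brush (260,222), dish (242,168), four red buds near (200,212), black look-alikes at (214,137) and (231,255). I'll measure these now.

Run:
```python
from h import *
z=np.load('/tmp/top.npz');p=z['p'];d=z['d'];i=robot.camera_info('top')
hsv=cv2.cvtColor(p,cv2.COLOR_RGB2HSV)
def comps(m,lo,name,h):
    n,l,s,c=cv2.connectedComponentsWithStats(m.astype(np.uint8))
    for k in range(1,n):
        if s[k,4]>lo:
            r=cv2.minAreaRect(np.argwhere(l==k)[:,::-1].astype(np.float32)); b=cv2.boxPoints(r)
            print(name,c[k].round(1),s[k,4],'xy',onz(i,*c[k],h).round(1),'box',[onz(i,*q,h).round(0).tolist() for q in b])
H,S,V=hsv[...,0],hsv[...,1],hsv[...,2]
reg=np.zeros(H.shape,bool);reg[170:250,170:230]=1
comps(((H<6)|(H>172))&(S>120)&reg,15,'bud',40)
comps((H>98)&(H<115)&(S>110)&(V>50)&(np.indices(H.shape)[0]<200)&(np.indices(H.shape)[1]>190)&(np.indices(H.shape)[1]<290),200,'dish',14)
reg[:]=0;reg[190:255,245:275]=1
comps((S>60)&(H<30)&reg,15,'brush',8)
reg[:]=0;reg[160:245,295:380]=1
comps((S>80)&(H<25)&reg,10,'post/hub',40)
m=(V<90)&reg; comps(m,500,'disc',1)
P=cloud(d,i)
big=lambda c:cv2.resize(c[:,:,::-1],None,fx=5,fy=5,interpolation=cv2.INTER_CUBIC)
cv2.imwrite('pics/crop1.png',big(p[150:250,235:385]))
o=P[:,:,2]
for q in [(189,197),(242,168),(340,215),(259,230)]: print(q,P[q[1],q[0]].round(1))
```

```text
bud [186.9 196.3] 71 xy [579.3 361.8] box [[599.0, 377.0], [599.0, 347.0], [561.0, 347.0], [562.0, 376.0]]
bud [209.9 198.8] 60 xy [568.3 276.2] box [[572.0, 298.0], [590.0, 280.0], [565.0, 255.0], [547.0, 274.0]]
bud [183.2 228.3] 48 xy [460.4 375.1] box [[473.0, 392.0], [480.0, 372.0], [448.0, 360.0], [441.0, 380.0]]
bud [210.9 228. ] 55 xy [459.7 272.6] box [[460.0, 293.0], [479.0, 277.0], [459.0, 252.0], [439.0, 268.0]]
brush [256.6 231.9] 110 xy [443.9 105.8] box [[396.0, 122.0], [494.0, 104.0], [491.0, 89.0], [393.0, 108.0]]
post/hub [364.5 188.2] 54 xy [ 596.6 -297.2] box [[594.0, -277.0], [620.0, -304.0], [602.0, -320.0], [577.0, -293.0]]
post/hub [336.7 202.7] 33 xy [ 544.7 -192.9] box [[536.0, -183.0], [555.0, -183.0], [554.0, -205.0], [536.0, -205.0]]
post/hub [365.3 226.7] 15 xy [ 454.1 -294.1] box [[461.0, -286.0], [460.0, -300.0], [449.0, -300.0], [450.0, -285.0]]
disc [354.9 193.3] 1171 xy [ 583.3 -268. ] box [[682.0, -178.0], [728.0, -265.0], [495.0, -377.0], [451.0, -291.0]]
disc [335.9 200.5] 982 xy [ 557.1 -195.2] box [[659.0, -113.0], [685.0, -165.0], [457.0, -276.0], [431.0, -224.0]]
disc [318.5 211.8] 1212 xy [ 515.6 -128.2] box [[600.0, -18.0], [647.0, -107.0], [416.0, -224.0], [370.0, -137.0]]
(189, 197) [575.4 352.6  48.5]
(242, 168) [686.7 157.4  14.1]
(340, 215) [ 502.4 -209.3   -3.4]
(259, 230) [451.1  96.8   3.8]
```

View pics/crop1.png

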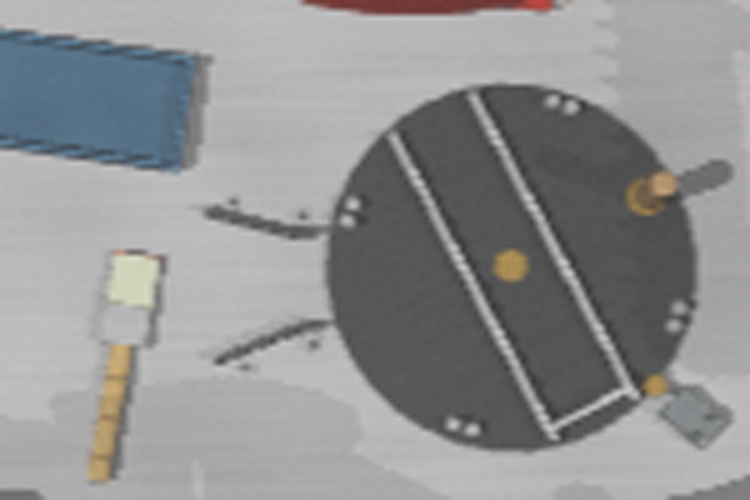

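Crop: hub at (510,265), end stop near (595,412), post top (663,183), guides' outer ends at (208,212) and (217,360). The lane mouth points up-left, so the turntable is at about −62°.

Run:
```python
from h import *
z=np.load('/tmp/top.npz');p=z['p'];i=robot.camera_info('top')
f=lambda c,h:onz(i,c[0]/5+235-.4,c[1]/5+150-.4,h)
print(p[168,242],p[165,230])
hub=f((510,265),2)
for n,c,h in [('hub',(510,265),2),('g1o',(208,212),13),('g1i',(322,232),13),('g2o',(217,360),13),('g2i',(326,322),13),('post',(663,183),75),('stopL',(553,435),13),('stopR',(635,395),13),('mouthL',(394,135),13),('mouthR',(473,93),13),('bristL',(110,253),8),('bristR',(160,258),8),('handle end',(98,480),8),('ferr/handle',(122,345),8),('discL',(328,265),1),('discR',(696,265),1),('discT',(510,83),1),('discB',(510,450),1)]:
    w=f(c,h);print(n,w.round(1),(w-hub).round(1))
b=p.astype(int);m=(b[...,2]>b[...,0]+35)&(np.indices(b.shape[:2])[0]<200)&(np.indices(b.shape[:2])[1]<300)
n,l,s,c=cv2.connectedComponentsWithStats(m.astype(np.uint8));k=1+s[1:,4].argmax()
r=cv2.minAreaRect(np.argwhere(l==k)[:,::-1].astype(np.float32));print('dish',s[k],onz(i,*r[0],16),[onz(i,*q,16).round(0).tolist() for q in cv2.boxPoints(r)])
s=robot.read_state();print(R.from_rotvec(s['orientation']).as_matrix().round(3))
P=cloud(np.load('/tmp/top.npz')['d'],i)
# tall things near the buds
for nm,(u,v) in {'blk2':(231,255),'blk1':(214,137),'tincan':(203,261),'tin':(178,160),'phx':(148,185)}.items(): print(nm,P[v,u].round(0))
```

```text
[ 86 112 134] [ 89 117 139]
hub [ 549.  -197.5] [0. 0.]
g1o [592.4  29.5] [ 43.3 227. ]
g1i [575.5 -55.9] [ 26.5 141.6]
g2o [480.7  25. ] [-68.4 222.5]
g2i [507.6 -57.1] [-41.4 140.4]
post [ 598.9 -300.6] [  49.9 -103.1]
stopL [ 420.4 -223.2] [-128.7  -25.7]
stopR [ 448.9 -285.2] [-100.2  -87.7]
mouthL [ 648.3 -112.2] [99.3 85.3]
mouthR [ 679.3 -172.8] [130.3  24.6]
bristL [563.3 104. ] [ 14.2 301.5]
bristR [558.8  66.4] [  9.7 263.8]
handle end [393.2 115.5] [-155.9  313. ]
ferr/handle [493.6  96. ] [-55.4 293.5]
discL [551.8 -60.4] [  2.7 137.1]
discR [ 546.5 -337.4] [  -2.6 -140. ]
discT [ 688.6 -202.7] [139.6  -5.2]
discB [ 410.2 -192.6] [-138.9    4.9]
dish [ 210  154   64   30 1231] [686.07665184 158.82052979] [[662.0, 279.0], [748.0, 268.0], [710.0, 38.0], [625.0, 51.0]]
[[ 0.949  0.315 -0.   ]
 [ 0.315 -0.949  0.001]
 [ 0.    -0.001 -1.   ]]
blk2 [360. 198.  56.]
blk1 [800. 259.  53.]
tincan [340. 298.  63.]
tin [708. 387.  84.]
phx [611. 485. 126.]
```

```bash
python3 -m jog '{"fingers":[-1,-1,-1,-1,-1,-1,-1,-1,-1,-1,-1,-1,-1,-1,-1,-1,-1,-1],"slide":[[49,-49,5],[49,-49,5],[49,-49,5],[49,-49,5],[49,-49,5],[49,-49,5],[49,-49,5],[49,-49,5],[49,-49,5],[49,-49,5],[49,-49,5],[49,-49,5],[49,-49,5],[49,-49,5],[49,-49,5],[49,-49,5],[49,-49,5],[49,-49,5]],"delta_rot":[[0,0,0.5],[0,0,0.5],[0,0,0.5],[0,0,0.5],[0,0,0.5],[0,0,0.5],[0,0,0.5],[0,0,0.5],[0,0,0.5],[0,0,0.5],[0,0,0.5],[0,0,0.5],[0,0,0.5],[0,0,0.5],[0,0,0.5],[0,0,0.5],[0,0,0.5],[0,0,0.5]]}' 5
python3 - <<'E'
from h import *
s=robot.read_state();print(s['position'],s['orientation'],s['joints'].round(2))
p,d,i=snap('wrist','w1');print(i['mtx'],i['T'].round(3)); np.savez('/tmp/w1',p=p,d=d,K=i['mtx'],T=i['T'])
E
```

```text
time: 1.9
position: [483.7, 96.5, 158.6]
orientation: [3.129, -0.284, 0.0]
force: [1.0, 0.1, 0.0]
grip_width: 88.1
gripper_force: 0.0
[483.66046275  96.45286641 158.64483351] [ 3.12862855e+00 -2.83939369e-01  1.52596905e-04] [-0.04  0.33  1.54 -0.    1.28  1.71]
[[297.31863964   0.         255.93495741]
 [  0.         297.31863964 193.47923918]
 [  0.           0.           1.        ]] [[-1.80000e-01 -9.44000e-01 -2.76000e-01  5.55421e+02]
 [-9.84000e-01  1.73000e-01  5.20000e-02  8.41330e+01]
 [-1.00000e-03  2.81000e-01 -9.60000e-01  3.34958e+02]
 [ 0.00000e+00  0.00000e+00  0.00000e+00  1.00000e+00]]
```

View pics/w1.png

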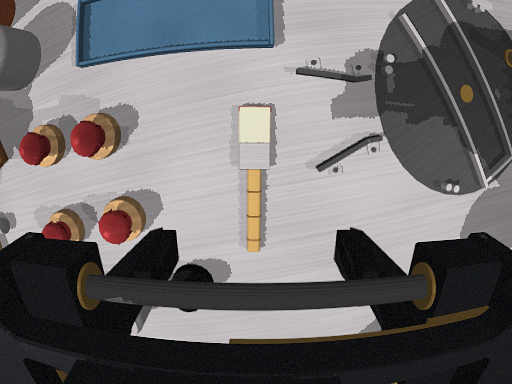

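Wrist view: brush from (253,252) to (255,103), bud bases at (46,145), (101,136), (67,228), (127,216), hub (467,93).

Run:
```python
from h import *
z=np.load('/tmp/w1.npz');i=dict(mtx=z['K'],T=z['T']);p=z['p']
g=lambda u,v,h:onz(i,u,v,h,True).round(1)
for n,u,v,h in [('end',253,252,9),('h/f',254,169,9),('brl',238,105,9),('brr',271,106,9),('hub',467,93,2),('g1o',297,71,13),('g2o',318,169,13),('g1i',370,77,13),('g2i',381,137,13)]: print(n,g(u,v,h))
hsv=cv2.cvtColor(p,cv2.COLOR_RGB2HSV);H,S,V=cv2.split(hsv)
red=(((H<6)|(H>172))&(S>120)).astype(np.uint8);red[:90]=0;red[240:]=0
n,l,s,c=cv2.connectedComponentsWithStats(red)
tan=((S>60)&(H>=7)&(H<25)&(V>60));
for k in range(1,n):
    if s[k,4]>100:
        u0,v0=c[k]; yy,xx=np.indices(H.shape)
        m=((tan)&(np.hypot(xx-u0-8,yy-v0)<45))
        q=np.argwhere(m)[:,::-1]; W=np.array([g(a,b,18) for a,b in q])
        (cx,cy),r=cv2.minEnclosingCircle(W.astype(np.float32))
        print('bud',c[k].round(0),'red@45',g(*c[k],42),'base circle',cx,cy,r,len(q))
b=p.astype(int);m=((b[...,2]>b[...,0]+25)).astype(np.uint8);m[80:]=0
for u,v in [(77,66),(273,46),(83,60),(267,43)]: print('dish near corners',g(u,v,18))
```

```text
end [388.4 118.8]
h/f [490.   98.7]
brl [563.1 102.8]
brr [555.6  67.9]
hub [ 545.3 -196.6]
g1o [588.8  33.8]
g2o [478.3  28. ]
g1i [572.8 -47.9]
g2i [503.3 -51.7]
bud [ 87. 138.] red@45 [567.1 271.8] base circle 568.5086059570312 293.5391845703125 53.6978645324707 1250
bud [ 34. 148.] red@45 [576.6 355.7] base circle 576.0999755859375 390.29998779296875 68.20038604736328 809
bud [115. 225.] red@45 [462.8 267. ] base circle 455.8499755859375 290.45001220703125 55.431732177734375 916
bud [ 57. 231.] red@45 [467.6 359.9] base circle 443.8819274902344 340.7895202636719 59.88145065307617 687
dish near corners [657.4 281.7]
dish near corners [619.2  54.7]
dish near corners [661.7 271.9]
dish near corners [623.5  60.2]
```

```bash
python3 -m jog '{"fingers":[-0.4,-0.4,-0.4,-0.4,-0.4,-0.4,-0.4,1,1,1,1,1,1,1,1,1],"slide":[[-0.95,-0.35,5],[-0.95,-0.35,10],[-0.95,-0.35,13],[-0.95,-0.35,15],[-0.95,-0.35,15.5],[-0.95,-0.35,15.5],[-0.95,-0.35,15.5],[-0.95,-0.35,15.5],[-0.95,-0.35,15.5],[-0.95,-0.35,15.5],[-0.95,-0.35,15.5],[-0.95,-0.35,15.5],[-0.95,-0.35,15.5],[-0.95,-0.35,15.5],[-0.95,-0.35,15.5],[-0.95,-0.35,15.5]],"delta_rot":[[0,0,0],[0,0,0],[0,0,0],[0,0,0],[0,0,0],[0,0,0],[0,0,0],[0,0,0],[0,0,0],[0,0,0],[0,0,0],[0,0,0],[0,0,0],[0,0,0],[0,0,0],[0,0,0]]}' 25
```

```text
time: 3.55
position: [475.2, 102.7, 3.4]
orientation: [-3.129, 0.281, 0.0]
force: [1.1, -0.4, -0.1]
grip_width: 0.7
gripper_force: 0.0
```

The fingers closed on nothing. I'll raise the arm and look.

```bash
python3 -m jog '{"fingers":[-0.4,-0.4,-0.4,-0.4,-0.4],"slide":[[0,0,0],[0,0,-4],[0,0,-8],[0,0,-12],[0,0,-15]],"delta_rot":[[0,0,0],[0,0,0],[0,0,0],[0,0,0],[0,0,0]]}'
python3 - <<'E'
from h import *
p,d,i=snap('wrist','w2'); np.savez('/tmp/w2',p=p,d=d,K=i['mtx'],T=i['T'])
E
```

```text
time: 4.05
position: [475.4, 102.7, 155.9]
orientation: [-3.129, 0.281, -0.003]
force: [0.1, 0.3, -0.4]
grip_width: 38.5
gripper_force: 0.0
```

View pics/w2.png

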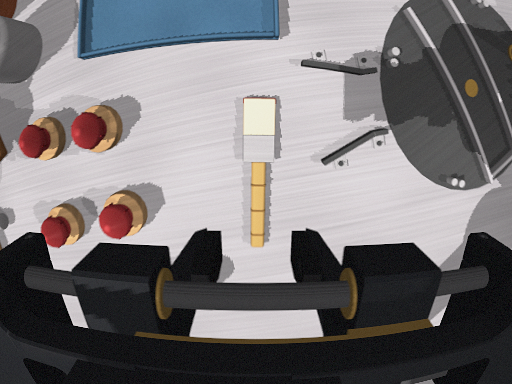

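Run:
```python
from h import *
z=np.load('/tmp/w2.npz');i=dict(mtx=z['K'],T=z['T']);p=z['p']
g=lambda u,v,h:onz(i,u,v,h,True).round(1)
for n,u,v,h in [('end',258,246,9),('h/f',258,162,9),('brl',243,97,9),('brr',276,98,9),('hub',472,88,2)]: print(n,g(u,v,h))
def pf(P):
    q=i['T'][:3,:3].T@(np.array(P)-i['T'][:3,3]);t=np.arctan2(np.hypot(*q[:2]),q[2]);s=t/np.hypot(*q[:2])*297.3
    return q[0]*s+255.9,q[1]*s+193.5
print(pf([475.4,102.7,0]),pf([475.4,102.7,156]),pf([475.4+26*np.sin(-.18),102.7-26*np.cos(.18),156]))
d=z['d']
for u,v in [(258,246),(258,230),(258,200),(258,175),(258,150),(258,120),(290,200)]:
    o,r=ray(i,u,v,True); print(u,v,(o+r*d[v,u]/np.cos(np.hypot(u-255.9,v-193.5)/297.3)).round(1))
p2,d2,i2=snap('top'); cv2.imwrite('pics/t2.png',cv2.resize(p2[170:270,180:300,::-1],None,fx=5,fy=5))
```

```text
end [389.  117.2]
h/f [489.6  99.2]
brl [562.7 102.3]
brr [555.4  67.7]
hub [ 544.4 -198.5]
(np.float64(257.0683361306218), np.float64(173.1713107094321)) (np.float64(257.59416267976314), np.float64(225.22631156671622)) (np.float64(297.9324348652598), np.float64(225.06626311627568))
258 246 [384.6 117.9  -0. ]
258 230 [410.9 113.3  11.6]
258 200 [447.2 106.8  11.8]
258 175 [475.5 101.7  11. ]
258 150 [503.1  96.7  11.4]
258 120 [535.1  91.    8.9]
290 200 [436.6  70.3  -0.5]
```

View pics/t2.png

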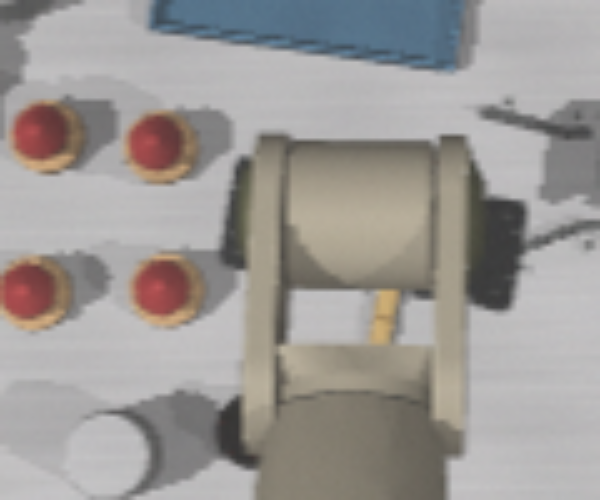

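```bash
python3 -m jog '{"fingers":[-0.4,-0.4,-0.4,-0.4,-0.4,-0.4],"slide":[[0,0.1,5],[0,0.1,10],[0,0.1,13],[0,0.1,15],[0,0.1,15.4],[0,0.1,15.4]],"delta_rot":[[0,0,0],[0,0,0],[0,0,0],[0,0,0],[0,0,0],[0,0,0]]}' 25
python3 -m jog '{"fingers":[0.7,0.7,0.7,0.7,0.7,0.7,0.7],"slide":[[0,0,0],[0,0,0],[0,0,0],[0,0,0],[0,0,0],[0,0,0],[0,0,0]],"delta_rot":[[0,0,0],[0,0,0],[0,0,0],[0,0,0],[0,0,0],[0,0,0],[0,0,0]]}' 25
python3 -m jog '{"fingers":[1,1,1],"slide":[[0,0,0],[0,0,0],[0,0,0]],"delta_rot":[[0,0,0],[0,0,0],[0,0,0]]}' 25
python3 - <<'E'
from h import *
print(robot.read_state()['torque'])
E
```

```text
time: 4.75
position: [474.6, 101.7, -1.1]
orientation: [3.129, -0.281, -0.003]
force: [-0.1, -0.1, -0.0]
grip_width: 61.5
gripper_force: 0.0
time: 5.45
position: [475.0, 101.7, -0.5]
orientation: [-3.129, 0.281, -0.0]
force: [0.5, 0.7, 0.8]
grip_width: 13.2
gripper_force: 0.0
time: 5.75
position: [475.0, 101.8, -0.5]
orientation: [-3.129, 0.281, -0.0]
force: [-0.3, -0.2, -0.5]
grip_width: 0.5
gripper_force: 0.0
[ 0.04137124 -0.02465655 -0.03106316]
```

Run:
```python
from h import *
p,d,i=snap('wrist','w3'); np.savez('/tmp/w3',p=p,d=d,K=i['mtx'],T=i['T']);s=robot.read_state();print(s['position'],i['T'].round(2),s['joints'])
for u,v in [(150,100),(350,150),(258,120),(258,200),(400,250)]:
    o,r=ray(i,u,v,True); print(u,v,d[v,u],(o+r*d[v,u]/np.cos(np.hypot(u-255.9,v-193.5)/297.3)).round(1))
```

```text
[474.99915083 101.76483809  -0.57059776] [[-1.8000e-01 -9.4000e-01 -2.8000e-01  5.4683e+02]
 [-9.8000e-01  1.7000e-01  5.0000e-02  8.9540e+01]
 [-0.0000e+00  2.8000e-01 -9.6000e-01  1.7575e+02]
 [ 0.0000e+00  0.0000e+00  0.0000e+00  1.0000e+00]] [-3.32418949e-02  5.43269892e-01  1.75429533e+00 -2.10891119e-05
  8.44081983e-01  1.71668229e+00]
150 100 166.00172 [565.7 151.4   0.6]
350 150 175.29874 [ 5.133e+02  3.710e+01 -1.000e-01]
258 120 161.23329 [540.4  89.8   9.6]
258 200 173.22229 [495.1  97.9  10.6]
400 250 194.36948 [436.1   4.4   0.5]
```

View pics/w3.png

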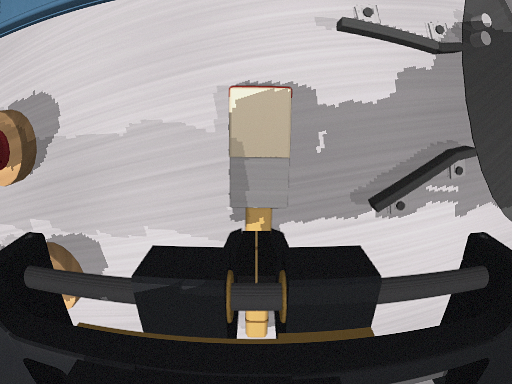

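Run:
```python
from h import *
z=np.load('/tmp/w3.npz');i=dict(mtx=z['K'],T=z['T']);d=z['d']
for u in (236,248,266,276):
  for v in range(226,262,4):
    o,r=ray(i,u,v,True); print(u,v,(o+r*d[v,u]/np.cos(np.hypot(u-255.9,v-193.5)/297.3)).round(1), end=' ')
  print()
```

```text
236 226 [477.5 115.2   0.9] 236 230 [487.8 111.   32.7] 236 234 [487.5 110.8  37.1] 236 238 [487.3 110.6  41.8] 236 242 [488.  110.   47.8] 236 246 [487.7 109.8  51.7] 236 250 [488.2 109.4  56.9] 236 254 [486.7 109.6  57.9] 236 258 [485.7 109.7  59.7] 
248 226 [479.9 106.8  10.2] 248 230 [477.5 107.2  10.7] 248 234 [484.9 105.2  33.7] 248 238 [485.1 105.   39.2] 248 242 [484.5 105.   42.6] 248 246 [485.6 104.6  49.4] 248 250 [485.7 104.5  53.8] 248 254 [484.8 104.6  56. ] 248 258 [485.3 104.4  60.7] 
266 226 [478.5  96.   11.5] 266 230 [475.3  96.5  10.1] 266 234 [483.2  95.9  33.5] 266 238 [483.3  96.1  38.8] 266 242 [483.2  96.2  43.2] 266 246 [483.8  96.3  48.8] 266 250 [483.7  96.4  52.7] 266 254 [484.   96.5  57.1] 266 258 [483.4  96.7  59.9] 
276 226 [ 4.724e+02  9.020e+01 -2.000e-01] 276 230 [483.9  90.4  32.1] 276 234 [484.4  90.7  38.3] 276 238 [484.1  91.   42.3] 276 242 [484.4  91.3  47.4] 276 246 [484.5  91.5  52. ] 276 250 [484.2  91.8  55.3] 276 254 [483.3  92.1  57.4] 276 258 [482.4  92.3  59.5]
```

Run:
```python
from h import *
z=np.load('/tmp/w3.npz');i=dict(mtx=z['K'],T=z['T']);d=z['d']
for u in (150,200,256,320):
  print(u)
  for v in range(244,384,8):
    o,r=ray(i,u,v,True); print(v,(o+r*d[v,u]/np.cos(np.hypot(u-255.9,v-193.5)/297.3)).round(0).tolist(), end=' ')
  print()
```

```text
150
244 [474.0, 177.0, 1.0] 252 [514.0, 126.0, 104.0] 260 [514.0, 125.0, 108.0] 268 [514.0, 124.0, 112.0] 276 [514.0, 122.0, 116.0] 284 [512.0, 122.0, 117.0] 292 [510.0, 123.0, 118.0] 300 [507.0, 124.0, 118.0] 308 [505.0, 125.0, 118.0] 316 [502.0, 126.0, 118.0] 324 [500.0, 127.0, 118.0] 332 [497.0, 128.0, 118.0] 340 [502.0, 123.0, 128.0] 348 [503.0, 121.0, 131.0] 356 [502.0, 121.0, 133.0] 364 [503.0, 120.0, 136.0] 372 [501.0, 120.0, 137.0] 380 [500.0, 120.0, 138.0] 
200
244 [468.0, 142.0, 0.0] 252 [512.0, 112.0, 103.0] 260 [511.0, 111.0, 106.0] 268 [512.0, 110.0, 112.0] 276 [512.0, 110.0, 116.0] 284 [511.0, 109.0, 118.0] 292 [509.0, 110.0, 118.0] 300 [506.0, 111.0, 118.0] 308 [504.0, 111.0, 118.0] 316 [501.0, 112.0, 117.0] 324 [498.0, 113.0, 117.0] 332 [496.0, 114.0, 118.0] 340 [495.0, 113.0, 121.0] 348 [500.0, 111.0, 129.0] 356 [501.0, 110.0, 132.0] 364 [500.0, 110.0, 133.0] 372 [499.0, 110.0, 135.0] 380 [499.0, 110.0, 137.0] 
256
244 [484.0, 101.0, 45.0] 252 [481.0, 102.0, 48.0] 260 [477.0, 102.0, 48.0] 268 [472.0, 103.0, 48.0] 276 [468.0, 104.0, 48.0] 284 [502.0, 98.0, 108.0] 292 [501.0, 98.0, 110.0] 300 [500.0, 98.0, 112.0] 308 [497.0, 99.0, 112.0] 316 [412.0, 114.0, 12.0] 324 [404.0, 116.0, 12.0] 332 [396.0, 117.0, 12.0] 340 [493.0, 99.0, 121.0] 348 [498.0, 98.0, 128.0] 356 [498.0, 98.0, 131.0] 364 [498.0, 98.0, 133.0] 372 [497.0, 99.0, 135.0] 380 [497.0, 99.0, 137.0] 
320
244 [454.0, 63.0, 1.0] 252 [505.0, 79.0, 102.0] 260 [506.0, 80.0, 107.0] 268 [507.0, 81.0, 112.0] 276 [506.0, 81.0, 115.0] 284 [505.0, 82.0, 117.0] 292 [504.0, 82.0, 118.0] 300 [501.0, 82.0, 118.0] 308 [498.0, 82.0, 118.0] 316 [496.0, 83.0, 118.0] 324 [493.0, 83.0, 118.0] 332 [491.0, 83.0, 119.0] 340 [490.0, 83.0, 121.0] 348 [495.0, 84.0, 129.0] 356 [496.0, 85.0, 132.0] 364 [495.0, 85.0, 133.0] 372 [496.0, 86.0, 136.0] 380 [494.0, 86.0, 137.0]
```

Depth shows the fingertips about 31 mm above the reported TCP z; x and y agree. I'll correct for that, watching the force.

```bash
python3 -m jog '{"fingers":[-0.2,-0.2,-0.2,-0.2,-0.2,-0.2,-0.2,-0.2],"slide":[[0,0,0],[0,0,0],[0,0,0],[0,0,0],[0,0,0],[0,0,1],[0,0,2],[0,0,2.5]],"delta_rot":[[0,0,0],[0,0,0],[0,0,0],[0,0,0],[0,0,0],[0,0,0],[0,0,0],[0,0,0]]}' 25
python3 -m jog '{"fingers":[1,1,1,1,1,1],"slide":[[0,0,0.2],[0,0,0.2],[0,0,0.2],[0,0,0.2],[0,0,0.2],[0,0,0.2]],"delta_rot":[[0,0,0],[0,0,0],[0,0,0],[0,0,0],[0,0,0],[0,0,0]]}' 25
python3 - <<'E'
from h import *
p,d,i=snap('wrist')
for u in (236,248,264,276):
  for v in range(222,246,3):
    o,r=ray(i,u,v,True); print(u,v,(o+r*d[v,u]/np.cos(np.hypot(u-255.9,v-193.5)/297.3)).round(1), end=' ')
  print()
E
```

```text
time: 6.6
position: [474.4, 101.7, -26.9]
orientation: [3.129, -0.281, -0.003]
force: [0.5, 0.2, 0.6]
grip_width: 52.8
gripper_force: 0.0
time: 7.2
position: [475.2, 101.7, -27.3]
orientation: [-3.129, 0.281, -0.001]
force: [-0.1, 0.1, 1.8]
grip_width: 15.5
gripper_force: 25.0
236 222 [494.  109.5  10.2] 236 225 [492.7 109.7  11. ] 236 228 [486.4 111.8  -0.6] 236 231 [486.5 111.5   3.7] 236 234 [486.3 111.3   7.3] 236 237 [486.1 111.1  10.7] 236 240 [485.8 110.9  13.9] 236 243 [487.  110.3  19.9] 
248 222 [493.4 103.4  11.4] 248 225 [491.5 103.8  10.5] 248 228 [490.6 104.   12.2] 248 231 [488.7 104.3  11.6] 248 234 [486.7 104.7  10.7] 248 237 [485.1 105.   10.8] 248 240 [483.9 105.2  11.9] 248 243 [482.3 105.5  12.1] 
264 222 [491.8  95.6  10.8] 264 225 [490.3  95.9  11.2] 264 228 [488.3  96.2  10.2] 264 231 [486.8  96.5  10.5] 264 234 [485.1  96.8  10.3] 264 237 [484.   97.   11.6] 264 240 [481.9  97.3  10.7] 264 243 [480.3  97.6  10.9] 
276 222 [490.6  89.7  10.6] 276 225 [489.3  90.   11.3] 276 228 [483.1  90.3   0.6] 276 231 [482.4  90.5   3.1] 276 234 [482.5  90.8   7.1] 276 237 [482.4  91.   10.6] 276 240 [482.8  91.2  15. ] 276 243 [483.1  91.4  18.9]
```

```bash
python3 -m jog '{"fingers":[1,1,1,1,1,1,1,1,1,1,1,1,1,1,1,1,1,1],"slide":[[0,0,-3],[0,0,-7],[0,0,-10],[4,-2,-10],[8,-4,-10],[12,-6,-10],[16,-8,-10],[19.5,-9.5,-10],[19.5,-9.5,-10],[19.5,-9.5,-10],[19.5,-9.5,-10],[19.5,-9.5,-10],[19.5,-9.5,-10],[19.5,-9.5,-10],[19.5,-9.5,-10],[19.5,-9.5,-10],[19.5,-9.5,-10],[19.5,-9.5,-10]],"delta_rot":[[0,0,0],[0,0,0],[0,0,-0.14],[0,0,-0.28],[0,0,-0.42],[0,0,-0.56],[0,0,-0.7],[0,0,-0.85],[0,0,-1],[0,0,-1.15],[0,0,-1.3],[0,0,-1.45],[0,0,-1.585],[0,0,-1.585],[0,0,-1.585],[0,0,-1.585],[0,0,-1.585],[0,0,-1.585]]}' 25
python3 - <<'E'
from h import *
s=robot.read_state();print(s['position'],s['orientation'])
p,d,i=snap('wrist','w4'); np.savez('/tmp/w4',p=p,d=d,K=i['mtx'],T=i['T'])
E
```

```text
time: 9.05
position: [683.8, 160.5, 72.4]
orientation: [-2.398, -2.03, 0.0]
force: [-0.0, 0.6, -0.6]
grip_width: 15.3
gripper_force: 25.0
[683.80817886 160.45897288  72.42498482] [-2.39788221e+00 -2.02963232e+00  5.74829211e-05]
```

View pics/w4.png

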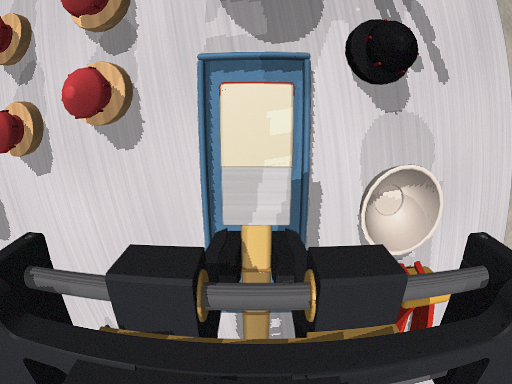

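Run:
```python
from h import *
z=np.load('/tmp/w4.npz');i=dict(mtx=z['K'],T=z['T']);d=z['d']
a=np.radians(80.5)
def W(u,v):
    o,r=ray(i,u,v,True);return o+r*d[v,u]/np.cos(np.hypot(u-255.9,v-193.5)/297.3)
for u,v in [(405,270),(415,285),(420,300),(400,325),(435,315),(470,280),(485,255),(490,280),(30,240),(30,275),(395,195),(385,40),(250,240),(254,60),(205,150),(305,150)]:
    w=W(u,v);q=w[:2]-[683.8,160.5];print(u,v,w.round(0),'tool',(q@[np.cos(a),np.sin(a)]).round(0),(q@[np.sin(a),-np.cos(a)]).round(0))
```

```text
405 270 [808.  78.  37.] tool -61.0 136.0
415 285 [734. 179. 184.] tool 26.0 47.0
420 300 [805.  71.  75.] tool -68.0 134.0
400 325 [822. -18.  11.] tool -154.0 166.0
435 315 [879. -32.  -0.] tool -158.0 224.0
470 280 [756. 174. 184.] tool 25.0 69.0
485 255 [766. 178. 179.] tool 31.0 78.0
490 280 [765. 172. 186.] tool 25.0 78.0
30 240 [614. 208. 176.] tool 35.0 -77.0
30 275 [615. 198. 183.] tool 26.0 -74.0
395 195 [811. 140.   5.] tool 1.0 129.0
385 40 [793. 271.  52.] tool 127.0 90.0
250 240 [683. 169. 111.] tool 8.0 -3.0
254 60 [701. 273.   5.] tool 114.0 -1.0
205 150 [651. 208.  16.] tool 41.0 -40.0
305 150 [729. 195.  18.] tool 42.0 39.0
```

```bash
python3 -m jog '{"fingers":[1,1,1,1,1,1,1,0.3,0.3,0.3,0.3,0.3,0.3,0.3,0.3,0.3],"slide":[[0,0,3],[0,0,6],[0,0,8],[0,0,9],[0,0,9.35],[0,0,9.35],[0,0,9.35],[0,0,9.35],[0,0,9.35],[0,0,9.35],[0,0,9.35],[0,0,9],[0,0,6],[0,0,2],[0,0,-3],[0,0,-5]],"delta_rot":[[0,0,0],[0,0,0],[0,0,0],[0,0,0],[0,0,0],[0,0,0],[0,0,0],[0,0,0],[0,0,0],[0,0,0],[0,0,0],[0,0,0],[0,0,0],[0,0,0],[0,0,0],[0,0,0]]}' 25
python3 - <<'E'
from h import *
s=robot.read_state();print(s['position'],s['orientation'],s['joints'].round(2))
p,d,i=snap('wrist','w5'); np.savez('/tmp/w5',p=p,d=d,K=i['mtx'],T=i['T'])
E
```

```text
time: 10.7
position: [685.3, 160.6, 128.3]
orientation: [2.393, 2.028, 0.01]
force: [0.2, 0.0, 0.6]
grip_width: 30.9
gripper_force: 0.0
[685.33239053 160.63991447 128.27774922] [2.39335319 2.02791769 0.00986839] [0.06 0.71 0.94 0.   1.49 0.23]
```

View pics/w5.png

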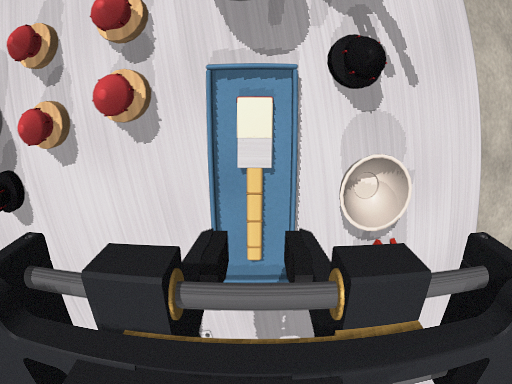

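Brush lies flat in the dish (image (255,175)). Now to the post.

```bash
python3 -m jog '{"fingers":[-0.2,-0.2,-0.2,-0.2,-0.2,-0.2,-0.2,-0.2,-0.2,-0.2,-0.2,-0.2,-0.2,-0.2,-0.2,-0.2,-0.2,-0.2,-0.2,-0.2],"slide":[[-2.5,0,0],[-5,-0.1,0],[-7.5,-0.2,0],[-10,-0.3,0],[-12.5,-0.3,0],[-15,-0.4,0],[-17.5,-0.4,0],[-20,-0.5,0],[-22.5,-0.5,0],[-25,-0.6,0],[-28,-0.7,0],[-31,-0.8,0],[-34,-0.8,0],[-37,-0.9,0],[-40,-1,0],[-43,-1.1,0],[-47,-1.2,0],[-47,-1.2,0],[-47,-1.2,0],[-47,-1.2,0]],"delta_rot":[[0,0,0.14],[0,0,0.28],[0,0,0.42],[0,0,0.56],[0,0,0.7],[0,0,0.84],[0,0,0.98],[0,0,1.12],[0,0,1.26],[0,0,1.4],[0,0,1.54],[0,0,1.68],[0,0,1.82],[0,0,1.96],[0,0,2.1],[0,0,2.24],[0,0,2.38],[0,0,2.52],[0,0,2.52],[0,0,2.52]]}' 15
python3 - <<'E'
from h import *
s=robot.read_state();print(s['position'],s['orientation'],s['joints'].round(2))
p,d,i=snap('wrist'); np.savez('/tmp/w6',p=p,d=d,K=i['mtx'],T=i['T'])
def W(u,v):
    o,r=ray(i,u,v,True);return o+r*d[v,u]/np.cos(np.hypot(u-255.9,v-193.5)/297.3)
hsv=cv2.cvtColor(p,cv2.COLOR_RGB2HSV);H,S,V=cv2.split(hsv)
m=((S>70)&(H>5)&(H<28)&(V>70)).astype(np.uint8);n,l,st,c=cv2.connectedComponentsWithStats(m)
for k in range(1,n):
    if st[k,4]>60:
        q=np.argwhere(l==k);w=np.array([W(u,v) for v,u in q]);w=w[np.isfinite(w).all(1)]
        t=w[w[:,2]>70] if k else w
        print(c[k].round(0),st[k,4],'med',np.median(w,0).round(1),'top',t.mean(0).round(1) if len(t) else '',len(t))
E
```

```text
time: 12.75
position: [594.7, -300.6, 122.1]
orientation: [-2.67, 1.655, 0.001]
force: [0.1, -0.4, -0.5]
grip_width: 53.0
gripper_force: 0.0
[ 594.74024517 -300.62433747  122.09051463] [-2.66982235e+00  1.65537614e+00  1.17474333e-03] [-0.65  0.65  1.07  0.    1.42  2.04]
[501.   5.] 224 med [ 428.1 -640.5   19.6] top [ 529.4 -494.1  166.3] 1
[ 72. 168.] 1440 med [ 761.3 -248.9   64.8] top [ 763.1 -247.8   76. ] 566
[255. 189.] 1041 med [ 597.8 -304.2   61.1] top [ 596.7 -300.8   77.1] 459
[ 46. 231.] 793 med [ 781.1 -161.2   56.1] top [ 658.7 -313.7  239.5] 11
[369. 237.] 193 med [ 454.6 -299.4   12.8] top  0
[138. 291.] 558 med [ 636.5 -308.3  234.6] top [ 636.1 -307.5  233.5] 558
[374. 291.] 546 med [ 577.2 -337.8  234.5] top [ 576.8 -336.9  233.6] 546
[255. 276.] 288 med [ 546.7 -197.7    2.5] top [ 608.6 -326.   233.4] 16
[329. 333.] 1744 med [ 582.5 -326.4  243.2] top [ 585.4 -325.1  243.3] 1735
```

```bash
python3 -m jog '{"fingers":[-0.2,-0.2,-0.2,-0.2,-0.2,1,1,1,1,1,1],"slide":[[0.1,-0.2,3],[0.1,-0.2,6],[0.1,-0.2,9],[0.1,-0.2,11],[0.1,-0.2,11],[0.1,-0.2,11],[0.1,-0.2,11],[0.1,-0.2,11],[0.1,-0.2,11],[0.1,-0.2,11],[0.1,-0.2,11]],"delta_rot":[[0,0,0],[0,0,0],[0,0,0],[0,0,0],[0,0,0],[0,0,0],[0,0,0],[0,0,0],[0,0,0],[0,0,0],[0,0,0]]}' 15
python3 - <<'E'
import numpy as np
# arc rows: tool frame x=radial out, y = (sin a,-cos a) clockwise tangent ; ccw turn t
for tot in (1.173,):
  for k in range(1,17):
    t=tot*k/16; print('[%.2f,%.2f,0] %.3f'%(11.5*(np.cos(t)-1),-11.5*np.sin(t),-t))
E
```

```text
time: 13.9
position: [597.3, -301.4, 13.2]
orientation: [2.667, -1.661, 0.002]
force: [-1.0, 1.2, 3.9]
grip_width: 19.5
gripper_force: 15.0
[-0.03,-0.84,0] -0.073
[-0.12,-1.68,0] -0.147
[-0.28,-2.51,0] -0.220
[-0.49,-3.32,0] -0.293
[-0.76,-4.12,0] -0.367
[-1.09,-4.90,0] -0.440
[-1.48,-5.65,0] -0.513
[-1.92,-6.36,0] -0.587
[-2.41,-7.05,0] -0.660
[-2.95,-7.70,0] -0.733
[-3.54,-8.30,0] -0.806
[-4.17,-8.86,0] -0.880
[-4.84,-9.37,0] -0.953
[-5.54,-9.84,0] -1.026
[-6.28,-10.25,0] -1.100
[-7.05,-10.60,0] -1.173
```

```bash
python3 -m jog '{"fingers":[1,1,1,1,1,1,1,1,1,1,1,1,1,1,1,1,1,1],"slide":[[-0.03,-0.84,0],[-0.12,-1.68,0],[-0.28,-2.51,0],[-0.49,-3.32,0],[-0.76,-4.12,0],[-1.09,-4.9,0],[-1.48,-5.65,0],[-1.92,-6.36,0],[-2.41,-7.05,0],[-2.95,-7.7,0],[-3.54,-8.3,0],[-4.17,-8.86,0],[-4.84,-9.37,0],[-5.54,-9.84,0],[-6.28,-10.25,0],[-7.05,-10.6,0],[-7.05,-10.6,0],[-7.05,-10.6,0]],"delta_rot":[[0,0,-0.073],[0,0,-0.147],[0,0,-0.22],[0,0,-0.293],[0,0,-0.367],[0,0,-0.44],[0,0,-0.513],[0,0,-0.587],[0,0,-0.66],[0,0,-0.733],[0,0,-0.806],[0,0,-0.88],[0,0,-0.953],[0,0,-1.026],[0,0,-1.1],[0,0,-1.173],[0,0,-1.173],[0,0,-1.173]]}' 15
python3 -m jog '{"fingers":[-0.2,-0.2,-0.2,-0.2,-0.2,-0.2,-0.2,-0.2,-0.2,-0.2],"slide":[[0,0,0],[0,0,0],[0,0,0],[0,0,0],[0,0,0],[0,0,-3],[0,0,-6],[0,0,-9],[0,0,-12],[0,0,-13]],"delta_rot":[[0,0,0],[0,0,0],[0,0,0],[0,0,0],[0,0,0],[0,0,0],[0,0,0],[0,0,0],[0,0,0],[0,0,0]]}' 5
python3 - <<'E'
from h import *
p,d,i=snap('top'); np.savez('/tmp/t7',p=p,d=d); cv2.imwrite('pics/t7.png',cv2.resize(p[130:260,170:390,::-1],None,fx=3.6,fy=3.6,interpolation=cv2.INTER_CUBIC))
E
```

```text
time: 15.7
position: [661.4, -191.0, 13.1]
orientation: [-3.14, -0.09, -0.001]
force: [-1.6, 2.2, 6.7]
grip_width: 19.5
gripper_force: 15.0
time: 16.7
position: [662.1, -191.6, 145.8]
orientation: [3.138, 0.092, 0.007]
force: [0.2, 0.1, -0.0]
grip_width: 52.4
gripper_force: 0.0
```

View pics/t7.png

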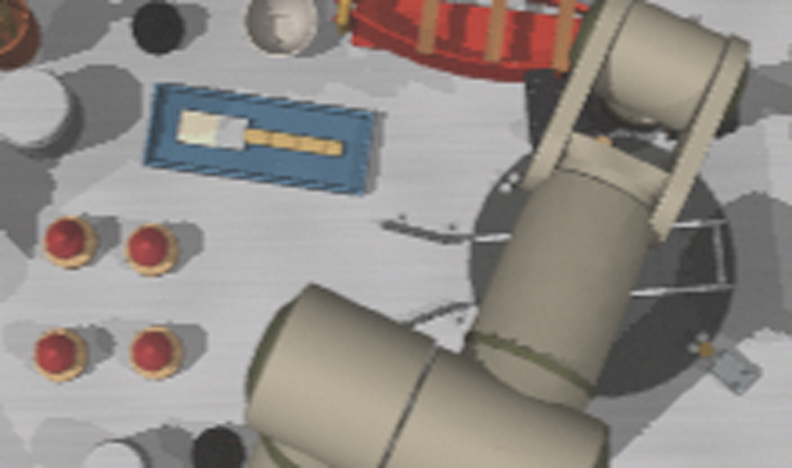

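Turntable lane appears in line with the guides (rails at (470,238)–(715,222)). Moving above the buds.

```bash
python3 -m jog '{"fingers":[-0.6,-0.6,-0.6,-0.6,-0.6,-0.6,-0.6,-0.6,-0.6,-0.6,-0.6,-0.6,-0.6,-0.6,-0.6,-0.6],"slide":[[-18.3,-50.3,0],[-18.3,-50.3,0],[-18.3,-50.3,0],[-18.3,-50.3,0],[-18.3,-50.3,0],[-18.3,-50.3,0],[-18.3,-50.3,0],[-18.3,-50.3,0],[-18.3,-50.3,0],[-18.3,-50.3,0],[-18.3,-50.3,0],[-18.3,-50.3,0],[-18.3,-50.3,0],[-18.3,-50.3,0],[-18.3,-50.3,0],[-18.3,-50.3,0]],"delta_rot":[[0,0,0],[0,0,0],[0,0,0],[0,0,0],[0,0,0],[0,0,0],[0,0,0],[0,0,0],[0,0,0],[0,0,0],[0,0,0],[0,0,0],[0,0,0],[0,0,0],[0,0,0],[0,0,0]]}' 5
cat >> h.py <<'E'
from scipy.optimize import least_squares
def wcloud(d,i):
    v,u=np.indices(d.shape);K=i['mtx'];x=(u-K[0,2])/K[0,0];y=(v-K[1,2])/K[0,0];r=np.hypot(x,y)+1e-9
    P=np.stack([x/r*np.tan(r)*d,y/r*np.tan(r)*d,d],-1);return P@i['T'][:3,:3].T+i['T'][:3,3]
def buds(P,p):
    H,S,V=cv2.split(cv2.cvtColor(p,cv2.COLOR_RGB2HSV))
    red=(((H<6)|(H>172))&(S>120)&(P[...,2]>30)&(P[...,2]<68)).astype(np.uint8)
    n,l,s,c=cv2.connectedComponentsWithStats(red);out=[]
    for k in range(1,n):
        if s[k,4]<40: continue
        w=P[l==k]; c0=w[:,:2].mean(0); 
        if np.ptp(w[:,0])>60 or np.ptp(w[:,1])>60: continue
        q=P.reshape(-1,3); rr=np.hypot(*(q[:,:2]-c0).T); b=q[(rr<40)&(q[:,2]>4)&(q[:,2]<16)]
        f=least_squares(lambda a:np.hypot(*(b[:,:2]-a).T)-28,c0,loss='soft_l1')
        out.append((c0.round(1),f.x.round(1),len(b),round(float(np.sqrt(2*f.cost/max(len(b),1))),2),round(w[:,2].max(),1)))
    return out
E
python3 - <<'E'
from h import *
s=robot.read_state();print(s['position'],s['orientation'],s['joints'].round(2))
p,d,i=snap('wrist','w8'); np.savez('/tmp/w8',p=p,d=d,K=i['mtx'],T=i['T'])
for b in buds(wcloud(d,i),p): print(b)
E
```

```text
time: 18.35
position: [449.3, 299.3, 142.3]
orientation: [3.14, 0.09, -0.0]
force: [-0.6, -0.6, 0.6]
grip_width: 70.5
gripper_force: 0.0
[449.31996661 299.30490654 142.28741533] [ 3.14017138e+00  8.97574808e-02 -3.79671008e-04] [ 0.37  0.42  1.44 -0.    1.29  1.88]
(array([574.5, 358.9]), array([577.3, 361.9]), 87, 0.52, np.float64(61.3))
(array([565.1, 276.8]), array([567.8, 275.4]), 39, 0.65, np.float64(61.4))
(array([580.7, 486. ]), array([592.2, 485.4]), 274, 2.39, np.float64(67.8))
(array([462. , 367.7]), array([458.8, 371.1]), 102, 0.34, np.float64(61.4))
(array([462.5, 272.8]), array([459.1, 271.8]), 78, 0.6, np.float64(62.0))
```

View pics/w8.png

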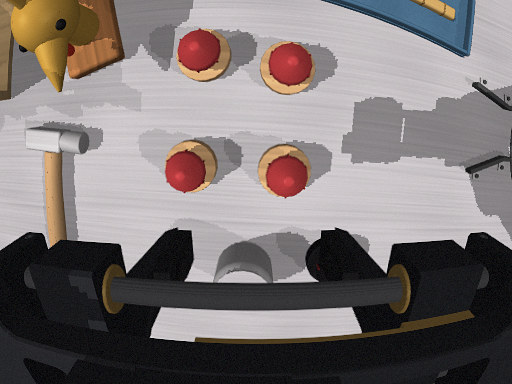

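Wrist view shows four buds, at (203,55), (288,68), (190,166), (284,170); the fit puts them at (577,362), (568,275), (459,371), (459,272). Bud A (568,275) goes first.

```bash
python3 -m jog '{"fingers":[-0.5,-0.5,-0.5,-0.5,-0.5,-0.5,-0.5,-0.5,-0.5,-0.5,-0.5,-0.5],"slide":[[4,1,0],[8,2,0],[11.7,3.05,0],[11.7,3.05,0],[11.7,3.05,4],[11.7,3.05,8],[11.7,3.05,11],[11.7,3.05,13],[11.7,3.05,15],[11.7,3.05,16],[11.7,3.05,16.7],[11.7,3.05,16.7]],"delta_rot":[[0,0,0],[0,0,0],[0,0,0],[0,0,0],[0,0,0],[0,0,0],[0,0,0],[0,0,0],[0,0,0],[0,0,0],[0,0,0],[0,0,0]]}' 5
python3 -m jog '{"fingers":[1,1,1,1],"slide":[[0,0,0],[0,0,0],[0,0,0],[0,0,0]],"delta_rot":[[0,0,0],[0,0,0],[0,0,0],[0,0,0]]}' 5
python3 - <<'E'
from h import *
s=robot.read_state();print(s['position'])
p,d,i=snap('wrist','w9'); P=wcloud(d,i)
for b in buds(P,p): print(b)
F=P[225:262,:]; m=(F[...,2]>1.5)&(F[...,2]<40)&(abs(F[...,0]-577)<6)
print('finger low pts',np.sort(F[m][:,2])[:12].round(1))
E
```

```text
time: 19.6
position: [567.2, 276.5, -24.8]
orientation: [3.14, 0.092, -0.001]
force: [0.4, -0.1, -0.2]
grip_width: 66.0
gripper_force: 0.0
time: 20.0
position: [567.9, 276.7, -23.7]
orientation: [-3.14, -0.092, -0.002]
force: [-0.1, -1.1, 4.2]
grip_width: 56.0
gripper_force: 5.0
[567.88216726 276.69756878 -23.72201542]
(array([589.5, 356.4]), array([576.8, 361.7]), 876, 0.5, np.float64(60.6))
(array([580.4, 278.2]), array([567.1, 277.5]), 1053, 2.09, np.float64(56.9))
(array([561.6, 277.2]), array([567. , 277.5]), 966, 1.68, np.float64(61.5))
finger low pts [1.5 1.6 1.6 1.7 1.7 1.9 1.9 2.2 2.7 2.9 3.  3.3]
```

View pics/w9.png

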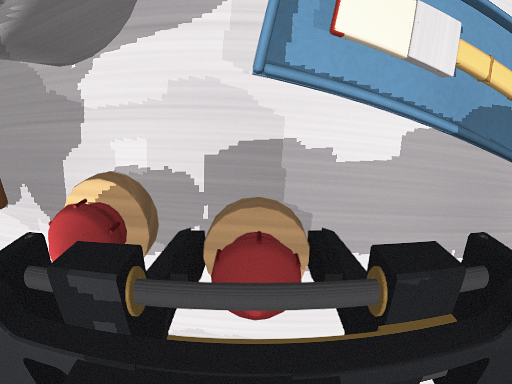

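Bud A is gripped at 56.0 mm on its base. I'll drag it to the entry.

```bash
python3 -m jog '{"fingers":[1,1,1,1,1,1,1,1,1,1,1,1,1,1,-0.41,-0.41,-0.41],"slide":[[-0.3,1,0],[-0.8,3,0],[-1.3,5,0],[-1.9,7,0],[-2.4,9,0],[-3,11,0],[-3.5,13,0],[-4,15,0],[-4.7,17,0],[-4.7,19,0],[-4.7,20.5,0],[-4.7,21.5,0],[-4.7,22,0],[-4.7,22,0],[-4.7,22,0],[-4.7,22,0],[-4.7,22,0]],"delta_rot":[[0,0,0],[0,0,0],[0,0,0],[0,0,0],[0,0,0],[0,0,0],[0,0,0],[0,0,0],[0,0,0],[0,0,0],[0,0,0],[0,0,0],[0,0,0],[0,0,0],[0,0,0],[0,0,0],[0,0,0]]}' 5
python3 - <<'E'
from h import *
s=robot.read_state();print(s['position'])
p,d,i=snap('wrist','w10'); P=wcloud(d,i); np.savez('/tmp/w10',P=P,p=p)
# rails / guides: points 10<z<15 ahead, split in station frame
hub=np.array([547,-198.]);ey=np.array([-.0541,.9985]);ex=np.array([.9985,.0541])
q=P.reshape(-1,3);q=q[(q[:,2]>8)&(q[:,2]<16)];w=q[:,:2]-hub;X=w@ex;Y=w@ey
for lo,hi in [(205,225),(180,205),(150,180),(100,130),(50,100),(0,50),(-50,0)]:
    m=(Y>lo)&(Y<hi)&(abs(X)<70)
    for s in(-1,1):
        t=X[m&(X*s>15)]; 
        if len(t)>5: print(lo,hi,s,len(t),np.median(t).round(1),np.percentile(t,[5,95]).round(1))
E
```

```text
time: 21.75
position: [533.1, 54.1, -24.8]
orientation: [-3.14, -0.092, 0.001]
force: [-0.2, -0.8, 0.9]
grip_width: 62.3
gripper_force: 0.0
[533.06756223  54.11029977 -24.76613136]
205 225 -1 378 -51.2 [-56.  -47.3]
205 225 1 526 51.2 [46.8 55.7]
180 205 -1 133 -46.7 [-50.8 -44.6]
180 205 1 546 43.8 [38.6 48.6]
150 180 1 551 36.2 [32.2 40.4]
100 130 1 363 33.3 [29.9 35.9]
50 100 1 132 33.2 [30.2 35.6]
```

View pics/w10.png

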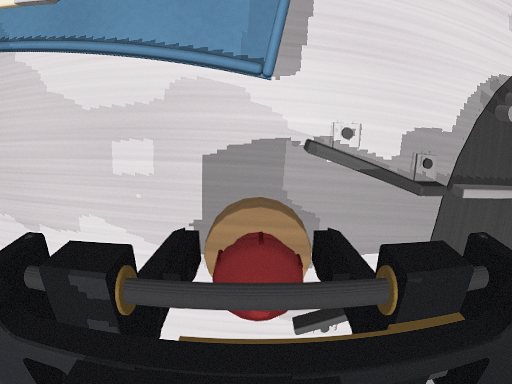

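```bash
python3 -m jog '{"fingers":[-0.41,-0.41,-0.41,-0.41,-0.41,-0.41,-0.41,-0.41,-0.41,-0.41,-0.41,-0.41,-0.41,-0.41,-0.41,-0.41,-0.41,-0.41,-0.41,-0.41],"slide":[[0,0.6,0],[0,1.8,0],[0,3,0],[0,4.2,0],[0,5.4,0],[0,6.6,0],[0,7.8,0],[0,9,0],[0,10.2,0],[0,11.4,0],[-0.1,12.6,0],[-0.1,13.8,0],[-0.1,15,0],[-0.1,16.2,0],[-0.1,17.4,0],[-0.1,18.6,0],[-0.1,19.8,0],[-0.1,21,0],[-0.1,22.2,0],[-0.1,23.4,0]],"delta_rot":[[0,0,0],[0,0,0],[0,0,0],[0,0,0],[0,0,0],[0,0,0],[0,0,0],[0,0,0],[0,0,0],[0,0,0],[0,0,0],[0,0,0],[0,0,0],[0,0,0],[0,0,0],[0,0,0],[0,0,0],[0,0,0],[0,0,0],[0,0,0]]}' 5
python3 - <<'E'
from h import *
s=robot.read_state();print(s['position'],s['grip_width'])
p,d,i=snap('wrist','w11'); P=wcloud(d,i)
for b in buds(P,p): print(b)
E
```

```text
time: 23.8
position: [546.3, -180.1, -24.4]
orientation: [-3.14, -0.092, -0.0]
force: [2.1, 5.4, 3.2]
grip_width: 62.0
gripper_force: 2.4
[ 546.269085   -180.12732303  -24.41868085] 61.96928844665578
(array([ 556. , -175.7]), array([ 553.5, -176. ]), 3213, 3.24, np.float64(54.1))
(array([ 538.8, -176.8]), array([ 541.5, -176. ]), 1330, 2.56, np.float64(62.7))
```

View pics/w11.png

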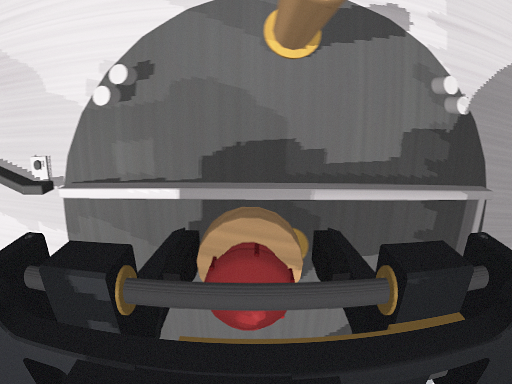

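Bud A stands upright in the lane at (250,260). I'll go on to the deep position, release and lift.

```bash
python3 -m jog '{"fingers":[-0.41,-0.41,-0.41,-0.41,-0.41,-0.41,-0.41,-0.41,-0.5,-0.5,-0.5,-0.5,-0.5,-0.5,-0.5,-0.5],"slide":[[0,1.2,0],[0,2.4,0],[0,3.6,0],[0,4.8,0],[0,6,0],[0,7.2,0],[0,7.8,0],[0,7.8,0],[0,7.7,0],[0,7.6,0],[0,7.6,-1],[0,7.6,-3],[0,7.6,-6],[0,7.6,-10],[0,7.6,-14],[0,7.6,-16.5]],"delta_rot":[[0,0,0],[0,0,0],[0,0,0],[0,0,0],[0,0,0],[0,0,0],[0,0,0],[0,0,0],[0,0,0],[0,0,0],[0,0,0],[0,0,0],[0,0,0],[0,0,0],[0,0,0],[0,0,0]]}' 5
python3 - <<'E'
from h import *
s=robot.read_state();print(s['position'],s['grip_width'])
p,d,i=snap('wrist'); P=wcloud(d,i)
for b in buds(P,p): print(b)
p,d,i=snap('top')
for b in buds(cloud(d,i),p): print('top',b)
E
```

```text
time: 25.45
position: [551.3, -255.3, 144.6]
orientation: [3.137, 0.093, 0.006]
force: [0.3, 0.0, -0.5]
grip_width: 65.8
gripper_force: 0.0
[ 551.26317707 -255.28585232  144.55472132] 65.83553602846743
(array([ 548.9, -255. ]), array([ 548. , -255.9]), 542, 3.63, np.float64(62.5))
top (array([577.3, 362.9]), array([576.8, 360.9]), 52, 2.82, np.float64(66.2))
top (array([459.6, 369.8]), array([461.7, 370.4]), 54, 2.96, np.float64(67.4))
top (array([459. , 271.4]), array([460.3, 272.4]), 48, 2.87, np.float64(65.8))
```

```bash
python3 -m jog '{"fingers":[-0.5,-0.5,-0.5,-0.5,-0.5,-0.5,-0.5,-0.5,-0.5,-0.5,-0.5,-0.5,-0.5,-0.5,-0.5,-0.5,-0.5],"slide":[[-6.05,-53.2,0],[-6.05,-53.2,0],[-6.05,-53.2,0],[-6.05,-53.2,0],[-6.05,-53.2,0],[-6.05,-53.2,0],[-6.05,-53.2,0],[-6.05,-53.2,0],[-6.05,-53.2,0],[-6.05,-53.2,0],[-6.05,-53.2,0],[-6.05,-53.2,0],[-6.05,-53.2,0],[-6.05,-53.2,0],[-6.05,-53.2,4],[-6.05,-53.2,7],[-6.05,-53.2,7]],"delta_rot":[[0,0,0],[0,0,0],[0,0,0],[0,0,0],[0,0,0],[0,0,0],[0,0,0],[0,0,0],[0,0,0],[0,0,0],[0,0,0],[0,0,0],[0,0,0],[0,0,0],[0,0,0],[0,0,0],[0,0,0]]}' 5
python3 - <<'E'
from h import *
s=robot.read_state();print(s['position'],s['orientation'])
p,d,i=snap('wrist'); P=wcloud(d,i)
for b in buds(P,p): print(b)
E
```

```text
time: 27.25
position: [457.4, 270.3, 67.4]
orientation: [3.138, 0.089, -0.011]
force: [0.0, 0.2, 0.6]
grip_width: 66.2
gripper_force: 0.0
[457.38780127 270.28494284  67.39789488] [ 3.13814373  0.0890212  -0.01102976]
(array([574.4, 356.3]), array([577.1, 361.8]), 253, 0.54, np.float64(61.8))
(array([463.5, 365.2]), array([458.9, 371.1]), 302, 0.31, np.float64(61.6))
(array([464.4, 271.6]), array([459.2, 271.3]), 162, 0.3, np.float64(61.4))
```

```bash
python3 -m jog '{"fingers":[-0.5,-0.5,-0.5,-0.5,-0.5,-0.5,-0.5,1,1,1,1],"slide":[[0,0,2],[0,0,4],[0,0,6],[0,0,8],[0,0,9.4],[0,0,9.4],[0,0,9.4],[0,0,9.4],[0,0,9.4],[0,0,9.4],[0,0,9.4]],"delta_rot":[[0,0,0],[0,0,0],[0,0,0],[0,0,0],[0,0,0],[0,0,0],[0,0,0],[0,0,0],[0,0,0],[0,0,0],[0,0,0]]}' 5
```

```text
time: 28.4
position: [459.8, 272.3, -22.3]
orientation: [-3.14, -0.093, -0.004]
force: [0.2, -0.6, 7.3]
grip_width: 55.8
gripper_force: 5.0
```

```bash
python3 -m jog '{"fingers":[1,1,1,1,1,1,1,1,1,1,1,1,1,1,-0.41,-0.41,-0.41],"slide":[[0.4,1,0],[1.1,3,0],[1.8,5,0],[2.5,7,0],[3.3,9,0],[4.1,11,0],[4.9,13,0],[5.6,15,0],[6.05,17,0],[6.05,19,0],[6.05,20.5,0],[6.05,21.6,0],[6.05,22.2,0],[6.05,22.2,0],[6.05,22.2,0],[6.05,22.2,0],[6.05,22.2,0]],"delta_rot":[[0,0,0],[0,0,0],[0,0,0],[0,0,0],[0,0,0],[0,0,0],[0,0,0],[0,0,0],[0,0,0],[0,0,0],[0,0,0],[0,0,0],[0,0,0],[0,0,0],[0,0,0],[0,0,0],[0,0,0]]}' 5
python3 - <<'E'
from h import *
s=robot.read_state();print(s['position'],s['orientation'])
w=s['position'][:2]-np.array([547,-198.]);print(w@[.9985,.0541],w@[-.0541,.9985])
p,d,i=snap('wrist'); P=wcloud(d,i)
for b in buds(P,p): print(b)
E
```

```text
time: 30.1
position: [532.4, 54.3, -23.5]
orientation: [-3.14, -0.093, 0.0]
force: [-0.3, 0.3, -0.2]
grip_width: 62.2
gripper_force: 0.0
[532.37777674  54.31848002 -23.53001366] [-3.14014379e+00 -9.25890830e-02  1.52372856e-04]
-0.9498601612258114 252.73106457418686
(array([545.6,  55.1]), array([532.6,  54.1]), 1107, 2.23, np.float64(56.6))
(array([526.3,  54. ]), array([532.6,  54.2]), 1002, 1.8, np.float64(61.4))
```

```bash
python3 -m jog '{"fingers":[-0.41,-0.41,-0.41,-0.41,-0.41,-0.41,-0.41,-0.41,-0.41,-0.41,-0.41,-0.41,-0.41,-0.41,-0.41,-0.41,-0.41,-0.41,-0.41,-0.41],"slide":[[0,0.6,0],[0,1.8,0],[0,3,0],[0,4.2,0],[0,5.4,0],[0,6.6,0],[0,7.8,0],[0,9,0],[0,10.2,0],[0,11.4,0],[0,12.6,0],[0,13.8,0],[0,15,0],[0,16.2,0],[0,17.4,0],[0,18.6,0],[0,19.8,0],[0,21,0],[0,22.2,0],[0,22.8,0]],"delta_rot":[[0,0,0],[0,0,0],[0,0,0],[0,0,0],[0,0,0],[0,0,0],[0,0,0],[0,0,0],[0,0,0],[0,0,0],[0,0,0],[0,0,0],[0,0,0],[0,0,0],[0,0,0],[0,0,0],[0,0,0],[0,0,0],[0,0,0],[0,0,0]]}' 5
python3 -m jog '{"fingers":[-0.41,-0.5,-0.5,-0.5,-0.5,-0.5,-0.5,-0.5],"slide":[[0,0,0],[0,-0.1,0],[0,-0.2,0],[0,-0.2,-1],[0,-0.2,-3],[0,-0.2,-7],[0,-0.2,-12],[0,-0.2,-16.5]],"delta_rot":[[0,0,0],[0,0,0],[0,0,0],[0,0,0],[0,0,0],[0,0,0],[0,0,0],[0,0,0]]}' 5
python3 - <<'E'
from h import *
s=robot.read_state();print(s['position'],s['grip_width'])
p,d,i=snap('wrist','w12'); P=wcloud(d,i)
for b in buds(P,p): print(b)
p,d,i=snap('top')
for b in buds(cloud(d,i),p): print('top',b)
E
```

```text
time: 32.15
position: [545.8, -174.7, -23.5]
orientation: [3.14, 0.091, 0.0]
force: [2.1, 3.8, 2.4]
grip_width: 62.0
gripper_force: 1.7
time: 32.95
position: [545.5, -171.1, 144.4]
orientation: [3.14, 0.093, 0.001]
force: [0.2, -0.3, -0.5]
grip_width: 65.7
gripper_force: 0.0
[ 545.50253414 -171.05067171  144.40089771] 65.6668431054754
(array([ 543.8, -170.8]), array([ 541.4, -170.9]), 552, 3.67, np.float64(62.8))
(array([ 548.2, -251.7]), array([ 546.9, -254.8]), 541, 3.44, np.float64(62.8))
top (array([575.9, 363. ]), array([580.6, 361.7]), 55, 3.0, np.float64(66.8))
top (array([459.4, 369.6]), array([463.6, 368.1]), 71, 2.96, np.float64(67.7))
```

Run:
```python
from h import *
z=np.load('/tmp/w8.npz');P=wcloud(z['d'],dict(mtx=z['K'],T=z['T'])).reshape(-1,3)
m=(P[:,0]>480)&(P[:,0]<720)&(P[:,1]>410)&(P[:,1]<600)
for lo,hi in [(5,60),(60,120),(120,200)]:
    q=P[m&(P[:,2]>lo)&(P[:,2]<hi)];print(lo,hi,len(q),np.percentile(q,[1,99],axis=0).round(0).tolist() if len(q) else '')
```

```text
5 60 4217 [[481.0, 455.0, 6.0], [649.0, 583.0, 58.0]]
60 120 2997 [[543.0, 466.0, 62.0], [620.0, 514.0, 120.0]]
120 200 1142 [[588.0, 476.0, 120.0], [618.0, 518.0, 141.0]]
```

```bash
python3 -m jog '{"fingers":[-0.5,-0.5,-0.5,-0.5,-0.5,-0.5,-0.5,-0.5,-0.5,-0.5,-0.5,-0.5,-0.5,-0.5,-0.5,-0.5,-0.5,-0.5],"slide":[[6.25,-53.2,0],[6.25,-53.2,0],[6.25,-53.2,0],[6.25,-53.2,0],[6.25,-53.2,0],[6.25,-53.2,0],[6.25,-53.2,0],[6.25,-53.2,0],[6.25,-53.2,0],[6.25,-53.2,0],[6.25,-53.2,0],[6.25,-53.2,0],[6.25,-53.2,0],[6.25,-53.2,0],[6.25,-53.2,4],[6.25,-53.2,7],[6.25,-53.2,7],[6.25,-53.2,7]],"delta_rot":[[0,0,-0.1],[0,0,-0.2],[0,0,-0.3],[0,0,-0.4],[0,0,-0.5],[0,0,-0.6],[0,0,-0.733],[0,0,-0.733],[0,0,-0.733],[0,0,-0.733],[0,0,-0.733],[0,0,-0.733],[0,0,-0.733],[0,0,-0.733],[0,0,-0.733],[0,0,-0.733],[0,0,-0.733],[0,0,-0.733]]}' 5
python3 - <<'E'
from h import *
s=robot.read_state();print(s['position'],s['orientation'])
p,d,i=snap('wrist','w13'); P=wcloud(d,i)
for b in buds(P,p): print(b)
E
```

```text
time: 34.85
position: [577.4, 362.5, 72.5]
orientation: [2.899, 1.21, 0.001]
force: [0.4, 0.3, 0.5]
grip_width: 65.8
gripper_force: 0.0
[577.44144708 362.50162222  72.52398837] [2.89931122e+00 1.20965352e+00 8.06434082e-04]
(array([580.4, 365. ]), array([576.7, 361.4]), 157, 0.4, np.float64(61.6))
```

View pics/w13.png

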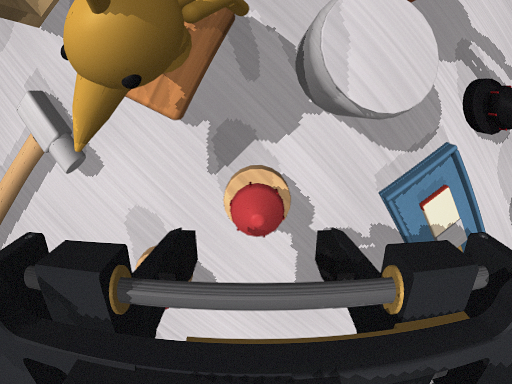

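Run:
```python
from h import *
s=robot.read_state()
p,d,i=snap('wrist'); P=wcloud(d,i)[:230].reshape(-1,3); a=np.radians(45.3)
q=P[(P[:,2]>62)&(P[:,2]<165)];w=q[:,:2]-[577,361.7]
x=w@[np.cos(a),np.sin(a)];y=w@[np.sin(a),-np.cos(a)]
for s in (-1,1):
    m=y*s>30
    dist=np.hypot(np.clip(abs(x[m])-38,0,None),np.clip(abs(y[m])-94,0,None));k=dist.argsort()[20]
    print(s,m.sum(),dist[k],x[m][k],y[m][k],q[m][k])
```

```text
-1 12061 21.723879047737967 56.23218146850849 -105.81162477308368 [541.34257135 476.09714136  93.54429266]
1 12852 33.12919801383936 71.12919801383936 69.70037708600123 [676.57489246 363.2317205   72.20426646]
```

```bash
python3 -m jog '{"fingers":[-0.5,-0.5,-0.5,-0.5,-0.5,-0.5,-0.5,1,1,1,1],"slide":[[0,0,2],[0,0,4],[0,0,6],[0,0,8],[0,0,9.5],[0,0,9.5],[0,0,9.5],[0,0,9.5],[0,0,9.5],[0,0,9.5],[0,0,9.5]],"delta_rot":[[0,0,0],[0,0,0],[0,0,0],[0,0,0],[0,0,0],[0,0,0],[0,0,0],[0,0,0],[0,0,0],[0,0,0],[0,0,0]]}' 5
python3 - <<'E'
from h import *
s=robot.read_state();pos=s['position'];r=s['orientation'];a=2*np.arctan2(r[1],r[0]);print(np.degrees(a),pos)
def T(dx,dy):return (np.cos(a)*dx+np.sin(a)*dy)/10,(np.sin(a)*dx-np.cos(a)*dy)/10
for x,y in [(560,300),(533.5,150),(531,100),(533.3,54.)]: print((x,y),np.round(T(x-pos[0],y-pos[1]),2))
E
```

```text
time: 36.05
position: [577.6, 363.6, -22.2]
orientation: [2.898, 1.211, 0.004]
force: [0.7, -0.5, 6.8]
grip_width: 55.7
gripper_force: 5.0
45.36841769423313 [577.64258537 363.56923519 -22.19508197]
(560, 300) [-5.76  3.21]
(533.5, 150) [-18.3   11.86]
(531, 100) [-22.03  15.2 ]
(533.3, 54.0) [-25.15  18.59]
```

```bash
python3 -m jog '{"fingers":[1,1,1,1,1,1,1,1,1,1,1,1,1,1,1,1,1,1,-0.41,-0.41],"slide":[[-1,0.6,0],[-2.5,1.4,0],[-4.1,2.3,0],[-5.76,3.2,0],[-7.5,4.4,0],[-9.3,5.7,0],[-11.1,6.9,0],[-12.9,8.1,0],[-14.7,9.4,0],[-16.5,10.7,0],[-18.3,12,0],[-20.1,13.6,0],[-22,15.2,0],[-23.1,16.4,0],[-24.2,17.6,0],[-25,18.4,0],[-25.15,18.6,0],[-25.15,18.6,0],[-25.15,18.6,0],[-25.15,18.6,0]],"delta_rot":[[0,0,0],[0,0,0],[0,0,0],[0,0,0.05],[0,0,0.1],[0,0,0.2],[0,0,0.3],[0,0,0.4],[0,0,0.5],[0,0,0.6],[0,0,0.733],[0,0,0.733],[0,0,0.733],[0,0,0.733],[0,0,0.733],[0,0,0.733],[0,0,0.733],[0,0,0.733],[0,0,0.733],[0,0,0.733]]}' 5
python3 - <<'E'
from h import *
s=robot.read_state();r=s['orientation'];print(s['position'],np.degrees(2*np.arctan2(r[1],r[0])),s['grip_width'])
w=s['position'][:2]-np.array([547,-198.]);print(w@[.9985,.0541],w@[-.0541,.9985])
p,d,i=snap('wrist'); P=wcloud(d,i)
for b in buds(P,p): print(b)
E
```

```text
time: 38.05
position: [532.2, 53.6, -23.6]
orientation: [-3.14, -0.092, 0.001]
force: [-0.8, -0.1, -0.5]
grip_width: 61.9
gripper_force: 0.0
[532.22498559  53.55987869 -23.56250955] -356.63624495055075 61.878867278561614
-1.1434624496047752 251.98186714734751
(array([544.,  55.]), array([530.3,  53.9]), 1122, 2.3, np.float64(55.2))
(array([525.6,  54. ]), array([530.2,  54. ]), 1006, 1.82, np.float64(61.1))
```

```bash
python3 -m jog '{"fingers":[-0.41,-0.41,-0.41,-0.41,-0.41,-0.41,-0.41,-0.41,-0.41,-0.41,-0.41,-0.41,-0.41,-0.41,-0.5,-0.5,-0.5,-0.5,-0.5,-0.5],"slide":[[0.1,0.6,0],[0.1,1.8,0],[0.1,3,0],[0.1,4.2,0],[0.1,5.4,0],[0.1,6.6,0],[0.1,7.8,0],[0.1,9,0],[0.1,10.2,0],[0.1,11.4,0],[0.1,12.6,0],[0.1,13.8,0],[0.1,14.4,0],[0.1,14.4,0],[0.1,14.3,0],[0.1,14.2,0],[0.1,14.2,-1],[0.1,14.2,-4],[0.1,14.2,-9],[0.1,14.2,-16.5]],"delta_rot":[[0,0,0],[0,0,0],[0,0,0],[0,0,0],[0,0,0],[0,0,0],[0,0,0],[0,0,0],[0,0,0],[0,0,0],[0,0,0],[0,0,0],[0,0,0],[0,0,0],[0,0,0],[0,0,0],[0,0,0],[0,0,0],[0,0,0],[0,0,0]]}' 5
python3 -m jog '{"fingers":[-0.5,-0.5],"slide":[[0,0,0],[0,0,0]],"delta_rot":[[0,0,0],[0,0,0]]}' 5
python3 - <<'E'
from h import *
s=robot.read_state();pos=s['position'];r=s['orientation'];a=2*np.arctan2(r[1],r[0]);print(pos,np.degrees(a))
p,d,i=snap('wrist','w14'); P=wcloud(d,i)
for b in buds(P,p): print(b)
p,d,i=snap('top')
for b in buds(cloud(d,i),p): print('top',b)
dx,dy=458.9-pos[0],371.1-pos[1];print((np.cos(a)*dx+np.sin(a)*dy)/10,(np.sin(a)*dx-np.cos(a)*dy)/10)
E
```

```text
time: 40.1
position: [541.3, -87.8, 118.5]
orientation: [-3.14, -0.093, 0.002]
force: [0.9, -0.2, -0.1]
grip_width: 66.0
gripper_force: 0.0
time: 40.3
position: [542.0, -88.0, 117.7]
orientation: [3.139, 0.093, 0.003]
force: [0.0, -0.3, -1.2]
grip_width: 66.1
gripper_force: 0.0
[542.01134943 -88.00860741 117.66889267] 3.387775865797142
(array([ 557.1, -246.8]), array([ 555.3, -253.9]), 673, 3.31, np.float64(62.3))
(array([ 540.5, -167.7]), array([ 545. , -169.6]), 642, 3.4, np.float64(62.9))
(array([523.2, -82.3]), array([526.2, -80.1]), 561, 3.4, np.float64(62.9))
top (array([ 553.6, -254. ]), array([ 555.3, -258.1]), 96, 3.11, np.float64(65.7))
top (array([459.4, 369.6]), array([460.7, 369.3]), 68, 2.86, np.float64(64.4))
-5.583582196190784 -46.32176278857273
```

View pics/w14.png

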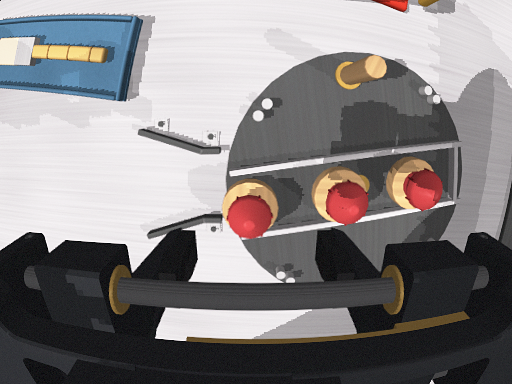

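The turntable was nudged about 7° out of its click, with three buds upright. I'll locate the post and turn it back.

Run:
```python
from h import *
s=robot.read_state();pos=s['position'];r=s['orientation'];a=2*np.arctan2(r[1],r[0]);print(pos,np.degrees(a))
p,d,i=snap('wrist'); P=wcloud(d,i); H,S,V=cv2.split(cv2.cvtColor(p,cv2.COLOR_RGB2HSV))
m=(S>60)&(H>5)&(H<28)&(P[...,2]>70)&(P[...,2]<82)&(P[...,0]>620)&(P[...,1]<-100)
c=P[m][:,:2].mean(0);hub=np.array([546.9,-198.]);w=c-hub;th=np.degrees(np.arctan2(w[1],w[0]));print(m.sum(),c,np.hypot(*w),th)
for r0 in (115,):
    t=hub+r0*np.array([np.cos(np.radians(th)),np.sin(np.radians(th))]);dx,dy=t-pos[:2]
    print(t,(np.cos(a)*dx+np.sin(a)*dy)/10,(np.sin(a)*dx-np.cos(a)*dy)/10,'rot',-np.radians(th)+a)
```

```text
[541.12839534 -87.71184322 115.51697414] -356.6211388103203
463 [ 656.91234823 -170.86707064] 113.3089255900309 13.854657805864012
[ 658.554223   -170.46212635] 11.234455680328761 8.952728587956523 rot -6.466022449901284
```

```bash
python3 -m jog '{"fingers":[-0.2,-0.2,-0.2,-0.2,-0.2,-0.2,-0.2,-0.2,-0.2,-0.2,1,1,1,1,1,1],"slide":[[4,3,0],[8,6,0],[11.25,8.95,0],[11.25,8.95,0],[11.25,8.95,0],[11.25,8.95,3],[11.25,8.95,6],[11.25,8.95,9],[11.25,8.95,10.2],[11.25,8.95,10.2],[11.25,8.95,10.2],[11.25,8.95,10.2],[11.25,8.95,10.2],[11.25,8.95,10.2],[11.25,8.95,10.2],[11.25,8.95,10.2]],"delta_rot":[[0,0,-0.06],[0,0,-0.12],[0,0,-0.183],[0,0,-0.183],[0,0,-0.183],[0,0,-0.183],[0,0,-0.183],[0,0,-0.183],[0,0,-0.183],[0,0,-0.183],[0,0,-0.183],[0,0,-0.183],[0,0,-0.183],[0,0,-0.183],[0,0,-0.183],[0,0,-0.183]]}' 15
python3 - <<'E'
from h import *
s=robot.read_state();w=s['position'][:2]-np.array([546.9,-198.]);print(s['position'],np.hypot(*w),np.degrees(np.arctan2(w[1],w[0])))
E
```

```text
time: 42.05
position: [659.8, -170.9, 15.2]
orientation: [3.118, 0.379, 0.002]
force: [-0.2, 0.2, 5.5]
grip_width: 19.9
gripper_force: 15.0
[ 659.76105327 -170.86572448   15.20348739] 116.07707032075209 13.518590838889653
```

```bash
python3 -m jog '{"fingers":[1,1,1,1,1,1,1,-0.2,-0.2,-0.2,-0.2,-0.2,-0.2,-0.2,-0.2,-0.2,-0.2],"slide":[[-0.01,0.4,0],[-0.03,0.8,0],[-0.08,1.2,0],[-0.12,1.6,0],[-0.19,2.1,0],[-0.19,2.1,0],[-0.19,2.1,0],[-0.19,2.1,0],[-0.19,2.1,0],[-0.19,2.1,0],[-0.19,2.1,0],[-0.19,2.1,0],[-0.19,2.1,-3],[-0.19,2.1,-7],[-0.19,2.1,-12],[-0.19,2.1,-14],[-0.19,2.1,-14]],"delta_rot":[[0,0,0.035],[0,0,0.07],[0,0,0.105],[0,0,0.14],[0,0,0.182],[0,0,0.182],[0,0,0.182],[0,0,0.182],[0,0,0.182],[0,0,0.182],[0,0,0.182],[0,0,0.182],[0,0,0.182],[0,0,0.182],[0,0,0.182],[0,0,0.182],[0,0,0.182]]}' 15
python3 -m jog '{"fingers":[-0.5,-0.5,-0.5,-0.5,-0.5,-0.5,-0.5,-0.5,-0.5,-0.5],"slide":[[-5,-5,0],[-10,-10,0],[-15,-15,0],[-18,-20,0],[-19,-25,0],[-19,-25,0],[-19,-25,0],[-19,-25,0],[-19,-25,0],[-19,-25,0]],"delta_rot":[[0,0,0],[0,0,0],[0,0,0],[0,0,0],[0,0,0],[0,0,0],[0,0,0],[0,0,0],[0,0,0],[0,0,0]]}' 5
cat >> h.py <<'E'
def table(P,p):
    H,S,V=cv2.split(cv2.cvtColor(p,cv2.COLOR_RGB2HSV))
    m=(S>60)&(H>5)&(H<28)&(P[...,2]>70)&(P[...,2]<82)&(abs(np.hypot(P[...,0]-547,P[...,1]+198)-113)<14)
    c=P[m][:,:2].mean(0);w=c-[546.9,-198];print('post',m.sum(),c.round(1),np.hypot(*w).round(1),'angle',(np.degrees(np.arctan2(w[1],w[0]))-3.1).round(2))
    q=P.reshape(-1,3);q=q[(q[:,2]>9)&(q[:,2]<15)&(np.hypot(q[:,0]-547,q[:,1]+198)<130)]
    w=q[:,:2]-[546.9,-198]; return w
E
python3 - <<'E'
from h import *
s=robot.read_state();pos=s['position'];print(pos,s['orientation'])
p,d,i=snap('wrist','w15'); P=wcloud(d,i);table(P,p)
for b in buds(P,p): print(b,'X',((b[0]-[547,-198])@[.9985,.0541]).round(1),'Y',((b[0]-[547,-198])@[-.0541,.9985]).round(1))
E
```

```text
time: 43.75
position: [663.8, -192.1, 158.3]
orientation: [3.137, 0.094, 0.01]
force: [0.5, 0.4, -0.4]
grip_width: 53.0
gripper_force: 0.0
time: 44.75
position: [458.9, 45.4, 154.0]
orientation: [3.14, 0.092, -0.001]
force: [-0.4, 0.8, -1.1]
grip_width: 66.2
gripper_force: 0.0
[458.86231036  45.44269747 153.97888546] [ 3.14010849e+00  9.18269459e-02 -5.67214567e-04]
post 183 [ 658.7 -188. ] 112.2 angle 2.02
(array([542.4, -74.2]), array([543.6, -79.7]), 462, 2.9, np.float64(62.4)) X 2.1 Y 123.9
(array([ 540.3, -162.9]), array([ 539.7, -170.8]), 498, 2.9, np.float64(62.2)) X -4.8 Y 35.4
(array([ 544.5, -245. ]), array([ 544.4, -255. ]), 446, 2.82, np.float64(62.0)) X -5.0 Y -46.8
(array([461.3, 360. ]), array([459.2, 371.3]), 208, 0.59, np.float64(60.7)) X -55.4 Y 561.8
```

View pics/w15.png

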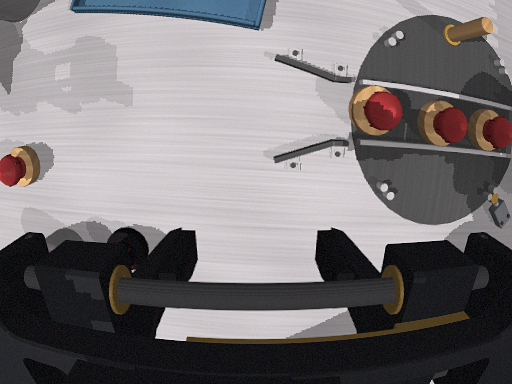

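Lane in line again; buds at (377,110), (450,125) and (497,130), all upright. I've used more picture views than allowed (17 against 14), so the rest goes by numbers only. Next: push C deeper with closed fingers.

```bash
python3 - <<'E'
from h import *
p,d,i=snap('wrist'); P=wcloud(d,i).reshape(-1,3)
q=P[(P[:,2]>9)&(P[:,2]<15)];w=q[:,:2]-[546.9,-198.];X=w@[.9985,.0541];Y=w@[-.0541,.9985]
for s in(-1,1):
  m=(abs(X*s-33)<8)&(abs(Y)<128); f=np.polyfit(Y[m],X[m],1); r=abs(X[m]-np.polyval(f,Y[m]))<1.5; f=np.polyfit(Y[m][r],X[m][r],1); print('rail',s,m.sum(),f,'deg',-np.degrees(f[0]))
  m=(abs(X*s-34)<7)&(Y>147)&(Y<162); print('guide',m.sum(),np.median(X[m]))
E
python3 -m jog '{"fingers":[1,1,1,1,1,1,1,1,1,1,1,1,1],"slide":[[3,3,0],[6,6,0],[7.65,7.3,0],[7.65,7.3,0],[7.65,7.3,0],[7.65,7.3,4],[7.65,7.3,8],[7.65,7.3,11],[7.65,7.3,14],[7.65,7.3,16],[7.65,7.3,17.6],[7.65,7.3,17.6],[7.65,7.3,17.6]],"delta_rot":[[0,0,0],[0,0,0],[0,0,0],[0,0,0],[0,0,0],[0,0,0],[0,0,0],[0,0,0],[0,0,0],[0,0,0],[0,0,0],[0,0,0],[0,0,0]]}' 5
python3 - <<'E'
from h import *
s=robot.read_state();print(s['position'],s['grip_width'],s['force'])
w=s['position'][:2]-np.array([547,-198.]);print(w@[.9985,.0541],w@[-.0541,.9985])
E
```

```text
rail -1 769 [ 3.62838781e-03 -3.50902268e+01] deg -0.20789130803472589
guide 73 -36.423316984227995
rail 1 732 [9.15107210e-03 3.20265189e+01] deg -0.5243178090667019
guide 74 34.02366629584238
time: 46.15
position: [538.5, -21.3, -20.9]
orientation: [-3.14, -0.095, -0.0]
force: [-0.3, 0.2, -0.5]
grip_width: 0.7
gripper_force: 0.0
[538.49799391 -21.27948098 -20.89613611] 0.6562310868256168 [-0.26983861  0.1694933  -0.46096734]
1.0713270012874612 176.91539676705563
```

```bash
python3 -m jog '{"fingers":[1,1,1,1,1,1,1,1,1,1,1],"slide":[[-0.1,0.5,0.35],[-0.1,1.5,0.35],[-0.1,2.5,0.35],[-0.1,3.5,0.35],[-0.1,4.5,0.35],[-0.1,5.5,0.35],[-0.1,6.5,0.35],[-0.1,7.5,0.35],[-0.1,8.5,0.35],[-0.1,9.1,0.35],[-0.1,9.1,0.35]],"delta_rot":[[0,0,0],[0,0,0],[0,0,0],[0,0,0],[0,0,0],[0,0,0],[0,0,0],[0,0,0],[0,0,0],[0,0,0],[0,0,0]]}' 5
python3 -m jog '{"fingers":[1,1,1,1,1,1,1,-0.5,-0.5,-0.5],"slide":[[0,-0.5,0],[0,-1.2,0],[0,-1.5,-1],[0,-1.5,-5],[0,-1.5,-10],[0,-1.5,-15],[0,-1.5,-16.5],[-4,-3,-16.5],[-7,-6,-16.5],[-8,-9,-16.5]],"delta_rot":[[0,0,0],[0,0,0],[0,0,0],[0,0,0],[0,0,0],[0,0,0],[0,0,0],[0,0,0],[0,0,0],[0,0,0]]}' 5
python3 -m jog '{"fingers":[-0.5,-0.5],"slide":[[0,0,0],[0,0,0]],"delta_rot":[[0,0,0],[0,0,0]]}' 5
cat >> h.py <<'E'
def rep():
    s=robot.read_state();r=s['orientation'];print('pos',s['position'].round(1),'yaw',(np.degrees(2*np.arctan2(r[1],r[0]))%360).round(2),'t',s['time'],'w',round(s['grip_width'],1))
    st=lambda c:(((c-[545.6,-198])@[.9985,.0541]).round(1),((c-[545.6,-198])@[-.0541,.9985]).round(1))
    print('tcp st',st(s['position'][:2]))
    p,d,i=snap('wrist');P=wcloud(d,i)
    for b in buds(P,p): print('bud',b,'st',st(b[1]))
    q=P.reshape(-1,3);q=q[(q[:,2]>9)&(q[:,2]<15)];w=q[:,:2]-[545.6,-198.];X=w@[.9985,.0541];Y=w@[-.0541,.9985]
    for s in(-1,1):
        m=(abs(X*s-33)<6)&(abs(Y)<128)
        if m.sum()<100: continue
        f=np.polyfit(Y[m],X[m],1); r=abs(X[m]-np.polyval(f,Y[m]))<1.5; f=np.polyfit(Y[m][r],X[m][r],1); print('rail',s,m.sum(),f.round(3),'deg',-np.degrees(f[0]).round(2))
E
python3 -c "
from h import *
rep()"
```

```text
time: 47.25
position: [543.3, -113.7, -25.0]
orientation: [3.14, 0.093, 0.0]
force: [-0.2, -0.7, -0.3]
grip_width: 0.5
gripper_force: 0.0
time: 48.25
position: [455.3, -26.5, 140.6]
orientation: [3.14, 0.092, -0.001]
force: [0.4, 1.0, -0.7]
grip_width: 22.2
gripper_force: 0.0
time: 48.45
position: [458.2, -27.2, 140.7]
orientation: [3.139, 0.096, 0.002]
force: [-0.2, 0.5, -0.0]
grip_width: 38.3
gripper_force: 0.0
pos [458.2 -27.2 140.7] yaw 3.52 t 48.45 w 38.3
tcp st (np.float64(-78.0), np.float64(175.2))
bud (array([ 544.9, -149.3]), array([ 546.4, -154.6]), 600, 3.2, np.float64(62.5)) st (np.float64(3.1), np.float64(43.3))
bud (array([ 542.1, -203.1]), array([ 541.4, -208.5]), 428, 3.3, np.float64(62.9)) st (np.float64(-4.8), np.float64(-10.3))
bud (array([ 544.8, -256.9]), array([ 543.4, -259.7]), 338, 3.36, np.float64(62.7)) st (np.float64(-5.5), np.float64(-61.5))
rail -1 1057 [ 6.0000e-03 -3.4052e+01] deg -0.34
rail 1 1057 [1.0000e-02 3.3206e+01] deg -0.59
```

```bash
python3 -m jog '{"fingers":[-0.5,-0.5,-0.5,-0.5,-0.5,-0.5,-0.5,-0.5,-0.5,-0.5,-0.5,-0.5,-0.5,-0.5],"slide":[[0.6,-5,0],[0.9,-10,0],[1.2,-15,0],[1.5,-20,0],[1.8,-25,0],[2.1,-30,0],[2.3,-35,0],[2.45,-39.8,0],[2.45,-39.8,0],[2.45,-39.8,0],[2.45,-39.8,4],[2.45,-39.8,7],[2.45,-39.8,7],[2.45,-39.8,7]],"delta_rot":[[0,0,0],[0,0,0],[0,0,0],[0,0,0],[0,0,0],[0,0,0],[0,0,0],[0,0,0],[0,0,0],[0,0,0],[0,0,0],[0,0,0],[0,0,0],[0,0,0]]}' 5
python3 -c "
from h import *
rep()"
```

```text
time: 49.9
position: [459.6, 370.2, 70.7]
orientation: [3.14, 0.091, 0.0]
force: [0.5, -0.3, 0.4]
grip_width: 66.5
gripper_force: 0.0
pos [459.6 370.2  70.7] yaw 3.33 t 49.9 w 66.5
tcp st (np.float64(-55.1), np.float64(572.0))
bud (array([580.9, 485.7]), array([592.5, 485.4]), 418, 2.45, np.float64(68.0)) st (np.float64(83.8), np.float64(679.8))
bud (array([463.9, 371.2]), array([458.7, 371. ]), 151, 0.4, np.float64(62.1)) st (np.float64(-56.0), np.float64(572.8))
```

```bash
python3 -m jog '{"fingers":[-0.5,-0.5,-0.5,-0.5,-0.5,-0.5,-0.5,1,1,1,1],"slide":[[0,0,2],[0,0,4],[0,0,6],[0,0,8],[0,0,9.4],[0,0,9.4],[0,0,9.4],[0,0,9.4],[0,0,9.4],[0,0,9.4],[0,0,9.4]],"delta_rot":[[0,0,0],[0,0,0],[0,0,0],[0,0,0],[0,0,0],[0,0,0],[0,0,0],[0,0,0],[0,0,0],[0,0,0],[0,0,0]]}' 5
python3 -m jog '{"fingers":[1,1,1,1,1,1,1,1,1,1,1,1,1,1,1,1,1,1,1],"slide":[[0.2,1,0],[0.6,3,0],[1,5,0],[1.5,7,0],[1.9,9,0],[2.3,11,0],[2.7,13,0],[3.2,15,0],[3.6,17,0],[4.1,19,0],[4.5,21,0],[4.9,23,0],[5.3,25,0],[5.5,27,0],[5.5,29,0],[5.5,30.5,0],[5.5,31.5,0],[5.5,32,0],[5.5,32,0]],"delta_rot":[[0,0,0],[0,0,0],[0,0,0],[0,0,0],[0,0,0],[0,0,0],[0,0,0],[0,0,0],[0,0,0],[0,0,0],[0,0,0],[0,0,0],[0,0,0],[0,0,0],[0,0,0],[0,0,0],[0,0,0],[0,0,0],[0,0,0]]}' 5
python3 -c "
from h import *
rep()"
```

```text
time: 51.05
position: [459.2, 371.4, -22.9]
orientation: [-3.14, -0.094, -0.003]
force: [0.3, -1.8, 6.8]
grip_width: 55.6
gripper_force: 5.0
time: 52.95
position: [533.2, 54.4, -23.2]
orientation: [-3.14, -0.092, -0.003]
force: [-0.5, -1.0, 6.5]
grip_width: 55.8
gripper_force: 5.0
pos [533.2  54.4 -23.2] yaw 3.37 t 52.95 w 55.8
tcp st (np.float64(1.3), np.float64(252.7))
bud (array([545.9,  55.9]), array([532.8,  55.2]), 1009, 2.01, np.float64(57.1)) st (np.float64(0.9), np.float64(253.5))
bud (array([526.6,  54.7]), array([532.7,  55.2]), 926, 1.59, np.float64(61.3)) st (np.float64(0.8), np.float64(253.5))
rail 1 444 [1.200e-02 3.381e+01] deg -0.69
```

```bash
python3 -m jog '{"fingers":[-0.4,-0.4,-0.41,-0.41,-0.41,-0.41,-0.41,-0.41,-0.41,-0.41,-0.41,-0.41,-0.41,-0.41,-0.41,-0.41],"slide":[[0,0,0],[0,0,0],[0,0.6,0],[0,1.6,0],[0,2.6,0],[0,3.6,0],[0,4.6,0],[0,5.6,0],[0,6.6,0],[0,7.6,0],[-0.05,8.6,0],[-0.05,9.6,0],[-0.05,10.6,0],[-0.05,11.6,0],[-0.05,12.6,0],[-0.05,13,0]],"delta_rot":[[0,0,0],[0,0,0],[0,0,0],[0,0,0],[0,0,0],[0,0,0],[0,0,0],[0,0,0],[0,0,0],[0,0,0],[0,0,0],[0,0,0],[0,0,0],[0,0,0],[0,0,0],[0,0,0]]}' 5
python3 -c "
from h import *
rep()"
```

```text
time: 54.6
position: [540.3, -76.0, -23.9]
orientation: [3.14, 0.093, 0.001]
force: [1.1, 1.5, 0.6]
grip_width: 62.4
gripper_force: 0.9
pos [540.3 -76.  -23.9] yaw 3.38 t 54.6 w 62.4
tcp st (np.float64(1.3), np.float64(122.1))
bud (array([ 563.7, -151.8]), array([ 553.4, -157.3]), 2699, 3.19, np.float64(45.4)) st (np.float64(10.0), np.float64(40.2))
bud (array([ 562.1, -211. ]), array([ 556.3, -216.6]), 1637, 3.03, np.float64(48.2)) st (np.float64(9.7), np.float64(-19.2))
bud (array([550.6, -71.5]), array([547.7, -76.2]), 2712, 3.38, np.float64(54.5)) st (np.float64(8.7), np.float64(121.5))
bud (array([533.1, -72.5]), array([536., -72.]), 1174, 2.36, np.float64(62.5)) st (np.float64(-2.8), np.float64(126.3))
rail 1 3362 [6.0000e-03 3.3866e+01] deg -0.32
```

```bash
python3 -m jog '{"fingers":[-0.5,-0.5,-0.5,-0.5,-0.5,-0.5,1,1,1,1,1,1,1,1,1,1,1,1,1],"slide":[[0,-0.1,0],[0,-0.2,0],[0,-0.2,-1],[0,-0.2,-4],[0,-0.2,-8],[0,-0.2,-9],[0,-2,-9],[0,-4,-9],[0,-5.8,-9],[0,-5.8,-9],[0,-5.8,-9],[0,-5.8,-9],[0,-5.8,-9],[0,-5.8,-9],[0,-5.8,-6],[0,-5.8,-3],[0,-5.8,-1],[0,-5.8,0],[0,-5.8,0]],"delta_rot":[[0,0,0],[0,0,0],[0,0,0],[0,0,0],[0,0,0],[0,0,0],[0,0,0],[0,0,0],[0,0,0],[0,0,0],[0,0,0],[0,0,0],[0,0,0],[0,0,0],[0,0,0],[0,0,0],[0,0,0],[0,0,0],[0,0,0]]}' 5
python3 -c "
from h import *
rep()"
```

```text
time: 56.55
position: [536.0, -16.9, -24.9]
orientation: [-3.14, -0.093, 0.003]
force: [0.7, -0.2, -0.7]
grip_width: 0.5
gripper_force: 0.0
pos [536.  -16.9 -24.9] yaw 3.41 t 56.55 w 0.5
tcp st (np.float64(0.2), np.float64(181.3))
bud (array([ 562.1, -146.8]), array([ 551.5, -154.9]), 2002, 3.1, np.float64(51.2)) st (np.float64(8.2), np.float64(42.7))
bud (array([552. , -73.1]), array([548.1, -78.3]), 2158, 3.1, np.float64(54.4)) st (np.float64(9.0), np.float64(119.4))
bud (array([534.5, -71.7]), array([538. , -74.1]), 1048, 2.11, np.float64(62.5)) st (np.float64(-0.9), np.float64(124.1))
rail 1 1780 [1.2000e-02 3.3244e+01] deg -0.7
```

```bash
python3 -m jog '{"fingers":[1,1,1,1,1,1,1,1],"slide":[[0,0.6,0],[0,1.6,0],[0,2.6,0],[0,3.4,0],[0,4.2,0],[0,4.9,0],[0,5.3,0],[0,5.3,0]],"delta_rot":[[0,0,0],[0,0,0],[0,0,0],[0,0,0],[0,0,0],[0,0,0],[0,0,0],[0,0,0]]}' 5
python3 -c "
from h import *
rep()"
python3 -m jog '{"fingers":[1,1,1,1,1,1,1,1,1,1],"slide":[[0,-0.5,0],[0,-1.5,0],[0,-1.5,-3],[0,-1.5,-8],[0,-1.5,-13],[0,-1.5,-16.5],[-4,-5,-16.5],[-8,-9,-16.5],[-8,-9,-16.5],[-8,-9,-16.5]],"delta_rot":[[0,0,0],[0,0,0],[0,0,0],[0,0,0],[0,0,0],[0,0,0],[0,0,0],[0,0,0],[0,0,0],[0,0,0]]}' 5
python3 -c "
from h import *
rep()"
```

```text
time: 57.4
position: [540.0, -70.2, -23.3]
orientation: [-3.14, -0.092, -0.002]
force: [-0.4, 4.4, 4.3]
grip_width: 0.8
gripper_force: 2.4
pos [540.  -70.2 -23.3] yaw 3.37 t 57.4 w 0.8
tcp st (np.float64(1.3), np.float64(128.0))
bud (array([ 557.5, -155.2]), array([ 553.1, -163.2]), 2234, 3.46, np.float64(56.5)) st (np.float64(9.4), np.float64(34.3))
bud (array([ 560.1, -211.7]), array([ 554.9, -218.4]), 1251, 3.76, np.float64(47.0)) st (np.float64(8.2), np.float64(-20.9))
bud (array([ 552.5, -122.2]), array([ 551.2, -120.2]), 2974, 2.98, np.float64(49.7)) st (np.float64(9.8), np.float64(77.4))
bud (array([ 534.7, -159.4]), array([ 546. , -166.6]), 679, 0.58, np.float64(58.0)) st (np.float64(2.1), np.float64(31.3))
rail 1 3198 [6.0000e-03 3.3834e+01] deg -0.32
time: 58.45
position: [453.6, 16.3, 141.2]
orientation: [3.14, 0.097, 0.0]
force: [1.0, 0.1, -0.1]
grip_width: 0.4
gripper_force: 0.0
pos [453.6  16.3 141.2] yaw 3.53 t 58.45 w 0.4
tcp st (np.float64(-80.2), np.float64(218.9))
bud (array([ 537.3, -105.6]), array([ 536.4, -111.1]), 580, 3.13, np.float64(62.5)) st (np.float64(-4.5), np.float64(87.3))
bud (array([ 545.5, -158.6]), array([ 547.4, -162.1]), 440, 3.35, np.float64(62.0)) st (np.float64(3.7), np.float64(35.7))
bud (array([ 542.9, -212.9]), array([ 542.6, -217.4]), 360, 3.35, np.float64(62.0)) st (np.float64(-4.0), np.float64(-19.2))
bud (array([ 545.1, -265.7]), array([ 544.5, -265. ]), 260, 3.32, np.float64(59.4)) st (np.float64(-4.7), np.float64(-66.8))
rail -1 901 [ 1.0000e-03 -3.3979e+01] deg -0.06
rail 1 900 [5.000e-03 3.321e+01] deg -0.29
```

All four buds stand upright in the lane, with the lane still clicked in. I'll grip the post for the quarter turn.

```bash
python3 -m jog '{"fingers":[-0.2,-0.2,-0.2,-0.2,-0.2,-0.2,-0.2,-0.2,-0.2,-0.2,-0.2,-0.2,-0.2,-0.2],"slide":[[3,3,0],[6,7,0],[9,10,0],[12,14,0],[15,17,0],[18,20,0],[19.4,21.85,0],[19.4,21.85,0],[19.4,21.85,0],[19.4,21.85,4],[19.4,21.85,8],[19.4,21.85,11],[19.4,21.85,12.8],[19.4,21.85,12.8]],"delta_rot":[[0,0,0],[0,0,0],[0,0,0],[0,0,0],[0,0,0],[0,0,0],[0,0,0],[0,0,0],[0,0,0],[0,0,0],[0,0,0],[0,0,0],[0,0,0],[0,0,0]]}' 30
python3 -m jog '{"fingers":[1,1,1,1,1,1],"slide":[[0,0,0],[0,0,0],[0,0,0],[0,0,0],[0,0,0],[0,0,0]],"delta_rot":[[0,0,0],[0,0,0],[0,0,0],[0,0,0],[0,0,0],[0,0,0]]}' 30
python3 - <<'E'
import numpy as np
for t in [.05,.12,.20,.29,.38,.47,.56,.65,.74,.83,.92,1.01,1.10,1.19,1.28,1.37,1.45,1.52,1.571]: print('[%.2f,%.2f,0]'%(11.5*(np.cos(t)-1),-11.5*np.sin(t)),end=',')
E
```

```text
time: 59.9
position: [659.4, -189.9, 10.5]
orientation: [-3.138, -0.095, 0.007]
force: [-0.3, 0.3, 1.1]
grip_width: 53.3
gripper_force: 0.0
time: 60.5
position: [661.3, -191.2, 13.7]
orientation: [3.14, 0.094, 0.002]
force: [-1.1, 1.5, 4.9]
grip_width: 19.2
gripper_force: 30.0
[-0.01,-0.57,0],[-0.08,-1.38,0],[-0.23,-2.28,0],[-0.48,-3.29,0],[-0.82,-4.27,0],[-1.25,-5.21,0],[-1.76,-6.11,0],[-2.35,-6.96,0],[-3.01,-7.75,0],[-3.74,-8.49,0],[-4.53,-9.15,0],[-5.38,-9.74,0],[-6.28,-10.25,0],[-7.23,-10.68,0],[-8.20,-11.02,0],[-9.21,-11.27,0],[-10.11,-11.42,0],[-10.92,-11.49,0],[-11.50,-11.50,0],
```

```bash
python3 -m jog '{"fingers":[1,1,1,1,1,1,1,1,1,1,1,1,1,1,1,1,1,1,1,1],"slide":[[-0.01,-0.57,0],[-0.08,-1.38,0],[-0.23,-2.28,0],[-0.48,-3.29,0],[-0.82,-4.27,0],[-1.25,-5.21,0],[-1.76,-6.11,0],[-2.35,-6.96,0],[-3.01,-7.75,0],[-3.74,-8.49,0],[-4.53,-9.15,0],[-5.38,-9.74,0],[-6.28,-10.25,0],[-7.23,-10.68,0],[-8.2,-11.02,0],[-9.21,-11.27,0],[-10.11,-11.42,0],[-10.92,-11.49,0],[-11.5,-11.5,0],[-11.5,-11.5,0]],"delta_rot":[[0,0,-0.05],[0,0,-0.12],[0,0,-0.2],[0,0,-0.29],[0,0,-0.38],[0,0,-0.47],[0,0,-0.56],[0,0,-0.65],[0,0,-0.74],[0,0,-0.83],[0,0,-0.92],[0,0,-1.01],[0,0,-1.1],[0,0,-1.19],[0,0,-1.28],[0,0,-1.37],[0,0,-1.45],[0,0,-1.52],[0,0,-1.571],[0,0,-1.571]]}' 30
python3 -m jog '{"fingers":[1,1,-0.2,-0.2,-0.2,-0.2,-0.2],"slide":[[0,0,0],[0,0,0],[0,0,0],[0,0,0],[0,0,0],[0,0,0],[0,0,0]],"delta_rot":[[0,0,0],[0,0,0],[0,0,0],[0,0,0],[0,0,0],[0,0,0],[0,0,0]]}' 30
python3 -m jog '{"fingers":[-0.2,-0.2,-0.2,-0.2,-0.2,-0.2,-0.2,-0.2,-0.2,-0.2],"slide":[[0,0,-3],[0,0,-7],[0,0,-12],[0,0,-15],[4,0,-15],[8,0,-15],[12,0,-15],[16,0,-15],[20,0,-15],[20,0,-15]],"delta_rot":[[0,0,0],[0,0,0],[0,0,0],[0,0,0],[0,0,0],[0,0,0],[0,0,0],[0,0,0],[0,0,0],[0,0,0]]}' 30
python3 - <<'E'
from h import *
for n in('scene','top'):
    p,d,i=snap(n);P=cloud(d,i);np.savez('/tmp/f'+n,p=p,d=d)
    for b in buds(P,p): print(n,b,'r',np.hypot(*(b[0]-[546,-198])).round(0))
    q=P.reshape(-1,3);q=q[(q[:,2]>9)&(q[:,2]<16)];w=q[:,:2]-[545.6,-198.];X=w@[.9985,.0541];Y=w@[-.0541,.9985]
    for s in(-1,1):
        m=(abs(Y*s-33)<6)&(abs(X)<125);
        if m.sum()>20: f=np.polyfit(X[m],Y[m],1);print('rail',m.sum(),f,np.degrees(f[0]))
E
```

```text
time: 62.5
position: [538.5, -80.1, 13.6]
orientation: [-2.149, -2.286, -0.005]
force: [-2.2, 18.7, 10.2]
grip_width: 18.9
gripper_force: 30.0
time: 63.2
position: [539.4, -83.5, 12.8]
orientation: [-2.154, -2.287, 0.0]
force: [-0.8, -0.9, -0.9]
grip_width: 52.6
gripper_force: 0.0
time: 64.2
position: [526.7, 120.1, 163.0]
orientation: [-2.148, -2.291, -0.001]
force: [0.3, -0.4, 0.7]
grip_width: 53.0
gripper_force: 0.0
scene (array([ 468.1, -199.8]), array([ 465. , -204.3]), 65, 3.66, np.float64(63.3)) r 78.0
scene (array([ 522.3, -191.9]), array([ 513.2, -192.1]), 64, 3.1, np.float64(63.8)) r 24.0
scene (array([ 578.2, -194.1]), array([ 568.6, -192.1]), 65, 3.45, np.float64(65.0)) r 32.0
scene (array([ 632.6, -190.9]), array([ 636.6, -188.2]), 142, 3.54, np.float64(64.1)) r 87.0
scene (array([ 748. , -122.6]), array([ 746.3, -128.2]), 158, 3.64, np.float64(56.3)) r 216.0
scene (array([758.1, -51.7]), array([757.3, -57.9]), 162, 3.66, np.float64(57.2)) r 258.0
rail 93 [ 6.42174307e-04 -3.29803647e+01] 0.03679387748043438
rail 118 [-5.91927783e-03  3.47577335e+01] -0.33914963762351963
top (array([ 624.3, -199. ]), array([ 628.7, -200. ]), 85, 3.02, np.float64(66.4)) r 78.0
top (array([ 570.8, -201. ]), array([ 573.3, -203.6]), 76, 2.98, np.float64(67.8)) r 25.0
top (array([ 514. , -199.1]), array([ 517.9, -199.5]), 78, 3.1, np.float64(66.7)) r 32.0
rail 74 [-1.53163688e-03 -3.47317078e+01] -0.08775632888635174
rail 74 [-2.40308498e-03  3.29281851e+01] -0.1376866270840501
```

Run:
```python
from h import *
a=np.load('/tmp/scene.npz')['p'].astype(int);b=np.load('/tmp/fscene.npz')['p'].astype(int)
c=np.load('/tmp/top.npz')['p'].astype(int);e=np.load('/tmp/ftop.npz')['p'].astype(int)
boxes={'hull':(270,125,353,152),'bowl':(238,125,260,146),'dish':(205,150,278,185),'phx':(135,160,165,205),'mallet':(127,213,155,290),'tin':(166,148,190,172),'can':(194,252,212,270),'blk1':(206,130,222,145),'blk2':(222,247,240,264),'lamp':(400,150,432,240)}
for n,(x0,y0,x1,y1) in boxes.items(): print(n,(abs(c-e).max(2)[y0:y1,x0:x1]>40).mean().round(3))
m=((e[...,0]>e[...,2]+30)).astype(np.uint8);m[:, :200]=0;m[:,285:]=0;m[:152]=0;m[188:]=0
q=np.argwhere(m);i=robot.camera_info('top');r=cv2.minAreaRect(q[:,::-1].astype(np.float32));print('brush',len(q),[onz(i,*k,14).round(0).tolist() for k in cv2.boxPoints(r)])
```

```text
hull 0.0
bowl 0.0
dish 0.251
phx 0.0
mallet 0.0
tin 0.0
can 0.0
blk1 0.0
blk2 0.575
lamp 0.028
brush 101 [[695.0, 241.0], [710.0, 239.0], [681.0, 72.0], [666.0, 75.0]]
```

Run:
```python
from h import *
a=np.load('/tmp/scene.npz')['p'].astype(int);b=np.load('/tmp/fscene.npz')['p'].astype(int)
for n,(x0,y0,x1,y1) in {'blk2':(299,146,316,164),'can':(327,139,348,164),'hull':(140,228,250,278),'dish':(242,214,326,258)}.items(): print(n,(abs(a-b).max(2)[y0:y1,x0:x1]>40).mean().round(3))
i=robot.camera_info('top');P=cloud(np.load('/tmp/ftop.npz')['d'],i);print('z at blk2 top view',P[255,231].round(0))
```

```text
blk2 0.0
can 0.0
hull 0.003
dish 0.148
z at blk2 top view [360. 152. 555.]
```

Everything checks out: the blk2 difference was only the arm in the way, and the dish difference is the brush lying in it.

```bash
python3 -c "
from bench import robot
print(robot.sign_off())"
```

```text
the job is handed in; nothing more can be done
None
```

I've handed the job in: the brush lies flat in the dish, all four buds stand upright in the lane, and the turntable is turned a quarter and clicked in along the lamp. The third bud knocked the turntable about 10° out of its click and I turned it back before going on; I also viewed 17 pictures, over the limit of 14.

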